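# Clip the filter frames and store them in the drying drawer

### The job

Put a spring clip from the bar over the middle of the top edge of every filter frame on the bench so that it grips the frame, and stand all the clipped frames upright in the open drawer of the drying cabinet. Once they are all in, slide the drawer fully shut. Clips that are not needed stay on their bar, and do not bump into the other things on the bench.

Things in the scene. Friction and masses are not known exactly. Their poses are not given: they have to be found in the camera images.
- frame1: filter frame standing loose, 110 g, 50 mm high; three or all four are present (None if absent). Grey foot 44 (x) x 40 (y) x 8 mm; from its middle rises a bright metal plate 40 mm wide (x), 8 mm thick (y), up to 50 mm, with a round white membrane. Origin: centre of the foot's underside, z up. The clip goes over the middle of its top edge, clip x along frame x (either way round)
- frame2: another filter frame, same as frame1
- frame3: another filter frame, same as frame1
- frame4: another filter frame, same as frame1
- clip1: sprung clip, 54 g, at first biting the bar's top edge, jaws down. Origin on the pivot axis (x, along the jaws' width), y from jaw to jaw, z up to the levers. Two steel jaws 24 mm wide reach 28 mm below the pivot; two steel levers 24 mm wide rise to 34 mm above it. Squeezing the levers along y opens the jaws; let go, they spring shut
- clip2: another clip, same as clip1. Biting an 8 mm thing, the levers' outer faces are about 32 mm apart at 20 mm above the pivot (39 mm at their tops); fully open, 22 mm there and upright, the jaw tips 22 mm apart. Seated well, the pivot is 8 to 14 mm above the bitten edge (the housing's underside meets the edge at 6 mm)
- clip4: another clip, same as clip1
- clip3: another clip, same as clip1. Full opening takes about 12 N on each lever at 20 mm above the pivot: grip with 20 to 30 N. The bite holds with about 9 N
- clip1_grip (a point): point in the middle of clip1 (the same on the others), 20 mm above its pivot: the height to squeeze the levers (along y), or to hold the housing. The black housing between the levers is 30 mm (x) x 13 mm (y), 6 mm below to 32 mm above the pivot; gripped by its x end faces, the clip and the frame it bites are carried without opening it
- clip1_jaw (a joint): opening angle of each jaw of clip1 (rad): 0 when biting 8 mm, +0.25 fully open, -0.14 shut on nothing
- clip2_jaw (a joint): opening angle of each jaw of clip2 (rad): 0 when biting 8 mm, +0.25 fully open, -0.14 shut on nothing
- clip3_jaw (a joint): opening angle of each jaw of clip3 (rad): 0 when biting 8 mm, +0.25 fully open, -0.14 shut on nothing
- clip4_jaw (a joint): opening angle of each jaw of clip4 (rad): 0 when biting 8 mm, +0.25 fully open, -0.14 shut on nothing
- bar: fixed clip bar: an upright aluminium strip 260 mm long (x), 8 mm thick (y), top edge at 50 mm height, on a foot 270 x 50 x 6 mm. Origin: centre of the foot's underside
- cabinet: fixed white drying cabinet, 220 mm deep (x), 300 mm wide (y), 120 mm high; origin: centre of its underside; its open front faces -x and its one drawer slides out to -x
- drawer (a joint): how far the drawer stands out (m): 0 shut, at most 0.20; slides with about 1.5 N friction and stops hard at 0. Starts 0.16 to 0.20 out
- drawer_in (a point): centre of the drawer's inner floor, moves with the drawer; axes as the cabinet's (x inward, y to the left seen from the robot). The floor is 192 mm (x) x 270 mm (y), 12 mm above the bench; side and back walls 46 mm high above the bench, 5 mm thick. The front panel's inner face is 98.5 mm to -x of this point
- drawer_front (a point): top middle of the outer face of the drawer's red front panel, 114 mm above the bench, moves with the drawer. The panel is 10 mm thick, 300 mm wide (y), from 4 to 114 mm above the bench; a low bar handle stands out 20 mm (plus 4 mm) from it, 90 mm long, at 50 mm above the bench
- vial: small amber glass vial, 20 mm across, 42 mm high, among the frames; a bystander, leave it alone. Origin: centre of its underside
- dish: flat open glass dish, 60 mm across, 16 mm high; a bystander, leave it alone. Origin: centre of its underside
- beaker: glass beaker, 64 mm across, 85 mm high; a bystander, leave it alone. Origin: centre of its underside
- wash_bottle: white wash bottle with red cap, 64 mm across, 170 mm high; a bystander, leave it alone. Origin: centre of its underside
- mortar: white mortar, 90 mm across, 55 mm high; a bystander, leave it alone. Origin: centre of its underside
- spatula: spatula, 170 mm long, lying on the bench; a bystander, leave it alone. Origin: about its middle, at bench height

How it is judged:
By the outcome, as a careful person would: the job done as asked, in the order asked, and still so for the second after the job is handed in, with the robot touching nothing.
Of frame1, frame2, frame3, frame4 only 3 to 4 are there at a start; the rules pass over those that are not, and their reading is None.
At some moment in a run one of frame1, frame2, frame3, frame4 may be knocked a few centimetres aside while the robot is not near it.
It also fails if it takes over 210 s, if anything falls off the work surface, if the arm or the gripper's body presses on something with over 40 N, if the wrist force passes 120 N, or if a joint passes its speed limit or range.

### The arm

A 7-joint arm with a two-finger parallel gripper is mounted at the origin on the work surface. World frame = base frame: x ahead of the robot, y to its left, z up, the work surface at z = 0. Lengths are in m, angles in rad, forces in N, time in s.
With the tool pointing down it reaches from about 0.375 to 0.925 m from the base axis. Payload 3.1 kg.
Tool frame: the origin (TCP) lies midway between the tips of the shut fingers; the grasp point (between the pads) lies grip_point_offset behind it (grip_point_offset is the distance from the TCP to the grasp point, in m); z points along the fingers, y is the direction in which the jaws open and shut (so a half turn about z gives the same grasp; the last joint's range is limited). The gripper opens to 85 mm and grips with 20 to 120 N. Pads are 22 mm wide; open, the fingers measure 114 mm over their backs; the gripper's body (76 mm by 85 mm) begins 54 mm behind the grasp point. The pads swing forward as they close: fully open they stand 13 mm farther back than shut.
Start: joints at [-1.225, 0.383, 0.044, 1.598, -0.018, 1.161, -0.05], TCP at [0.279, 0.587, 0.231] pointing down, gripper open.
Joint ranges: [-2.61, 2.61], [-0.41, 2.15], [-1.48, 1.57], [0, 2.5], [-1.57, 4.71], [0.05, 1.97], [-2.85, 2.85]. Speed limits (rad/s): [2.79, 2.79, 3.14, 3.14, 3.14, 3.14, 3.14].

### API

Orientations are given as [roll, pitch, yaw] about the fixed x, y, z axes, in that order (R = Rz(yaw) Ry(pitch) Rx(roll)).
In Python, from plant import read_state, grab_frame, close_job, grip_point_offset gives the robot as it stands.
- The arm moves only by the shell command python3 -m jog 'ROWS'. ROWS is text: rows parted by semicolons, each of 5 numbers parted by spaces: the shift along the tool's x, y, z in m, then the turn about the tool's z in rad, then the closure in counts, from 0 (fully open) to 255 (shut). A call has exactly 8 rows; each row is the pose to reach, as a shift and turn from the pose commanded when the call began, along the tool's axes at that moment; what a row does not reach only later rows make up. A row lasts 1/10 s, in which the tool goes at most 50 mm and 8.59 degrees, less where a joint would pass 70% of its speed; a pose out of reach is approached as far as the arm can. A call with a gripper value outside its range is refused whole. The fingers move at their own pace and stop on an object; the grip force is fixed at half the most. Time passes only in rows, so rows that repeat a pose let the fingers close, or fill a call up. It gives the time, the measured TCP pose, the force and the opening at its end, in the units of the state.
- read_state(): the state, without advancing time (a new reading comes with each control period).
- grab_frame(name): name is "scene" or "top" or "wrist"; returns a dict with "frame" (384x512x3 uint8, red, green, blue), "fov_y" (degrees; the focal length in pixels is half the picture's height over the tangent of half this angle, whatever the lens; pixels are square), "cx", "cy" (the principal point, pixels), "k1" (the pictures are not rectified: a ray, as slopes to the right and down, at radius r is drawn at 1 + k1 r^2 times it, then the intrinsics apply), "extrinsics" (4x4, takes a point from camera to world coordinates). Camera axes: x right, y down, z forward; pixel columns grow to the right and rows downward; lengths in m; the calibration is good to about 2 mm. A picture is of the moment at which its call begins. There is no depth.
- close_job(): hands the job in, once; it reports no verdict.
The state is a dict: "t": time; "joints": joint angles; "qvel": joint speeds; "joint_efforts": joint torques, N m; "tool_pos": TCP position; "orientation": TCP orientation; "contact_force": force on the tool from outside, world axes, zero at the start; "wrist_torque": the same for the moment, N m; "width": finger opening in m.
Only numpy, scipy, OpenCV 4.12 (cv2) and the standard library are available. Lean on these libraries where they do the work, as an engineer would, in place of code of your own. Each camera call takes 0.05 s, during which the arm holds its last target. There are 200 camera calls.

## Working session

There is one attempt and no reset: what is moved stays moved. The work goes in short steps, Python scripts to look and compute and a shell command to move; the robot and the scene stay as the last step left them, time stands still between calls to the robot, and variables do not carry over. Pictures are saved under pics/ and viewed, about 12 in all and at most 16, crops included, and the job is handed in when it is done.

```bash
ls; mkdir -p pics
cat > h.py <<'E'
import numpy as np, cv2
from plant import read_state, grab_frame, close_job, grip_point_offset
def K(c):
    f=c["frame"].shape[0]/2/np.tan(np.radians(c["fov_y"])/2); return f
def ray(c,u,v):
    f=K(c); d=np.array([(u-c["cx"])/f,(v-c["cy"])/f]); p=d.copy()
    for _ in range(20): p=d/(1+c["k1"]*(p@p))
    T=np.array(c["extrinsics"]); return T[:3,3],T[:3,:3]@np.array([p[0],p[1],1])
def onz(c,u,v,z):
    o,d=ray(c,u,v); return o+d*(z-o[2])/d[2]
def proj(c,P):
    T=np.array(c["extrinsics"]); q=T[:3,:3].T@(np.array(P)-T[:3,3]); p=q[:2]/q[2]; p=p*(1+c["k1"]*(p@p)); return p*K(c)+[c["cx"],c["cy"]]
def save(c,n,s=1.5,box=None):
    im=c["frame"][...,::-1]
    if box: im=im[box[1]:box[3],box[0]:box[2]]
    cv2.imwrite("pics/"+n,cv2.resize(im,None,fx=s,fy=s,interpolation=cv2.INTER_CUBIC))
def rpy(o):
    from scipy.spatial.transform import Rotation as R
    return R.from_euler("xyz",o).as_matrix()
E
python3 - <<'E'
from h import *
import pickle
s=read_state();print({k:np.round(v,3) for k,v in s.items()},grip_point_offset)
print(np.round(rpy(s["orientation"]),3))
for n in("top","scene"):
    c=grab_frame(n);pickle.dump(c,open(n+".pkl","wb"));save(c,n+"0.png");print(n,c["fov_y"],c["cx"],c["cy"],c["k1"],np.round(c["extrinsics"],3))
E
```

```text
pics
{'t': np.float64(0.0), 'joints': array([-1.225,  0.384,  0.044,  1.6  , -0.018,  1.161, -0.05 ]), 'qvel': array([-0.001,  0.002, -0.   , -0.   , -0.001, -0.002, -0.002]), 'joint_efforts': array([-0.0000e+00, -4.3347e+01,  1.0240e+00, -2.4952e+01,  1.1000e-02,
        1.1000e-02, -0.0000e+00]), 'tool_pos': array([0.279, 0.586, 0.23 ]), 'orientation': array([-3.139,  0.   ,  2.698]), 'contact_force': array([ 0.152, -0.421, -0.225]), 'wrist_torque': array([-0.039, -0.014, -0.049]), 'width': np.float64(0.085)} 0.0187
[[-0.903  0.429 -0.001]
 [ 0.429  0.903 -0.003]
 [-0.    -0.003 -1.   ]]
top 49.45260414823509 258.76525228379757 195.1838732541818 -0.1451149467940288 [[ 6.70e-02 -9.77e-01  2.03e-01  3.32e-01]
 [-9.98e-01 -6.60e-02  1.40e-02 -6.00e-02]
 [-1.00e-03 -2.03e-01 -9.79e-01  1.49e+00]
 [ 0.00e+00  0.00e+00  0.00e+00  1.00e+00]]
scene 53.095972837861815 257.9883566518195 196.06445226007202 0.028672831704291937 [[-0.488  0.643 -0.59   1.301]
 [ 0.873  0.348 -0.342  0.325]
 [-0.015 -0.682 -0.731  0.935]
 [ 0.     0.     0.     1.   ]]
```

View pics/top0.png

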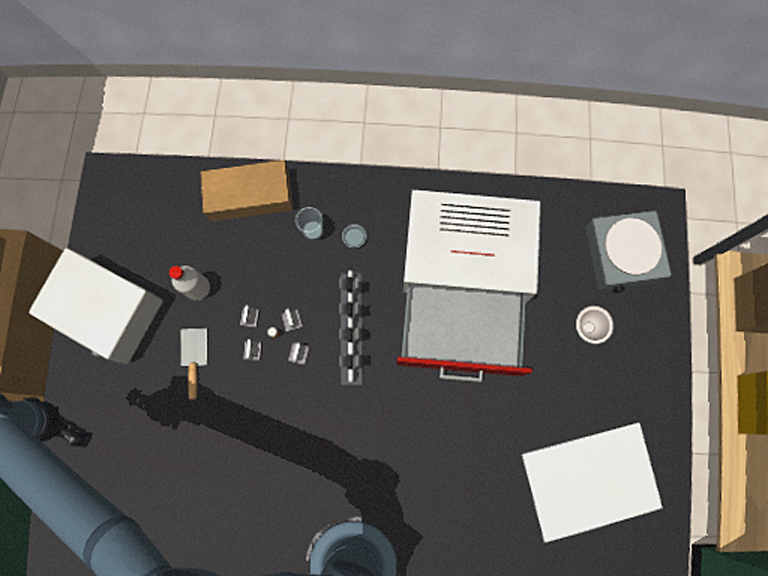

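View pics/scene0.png

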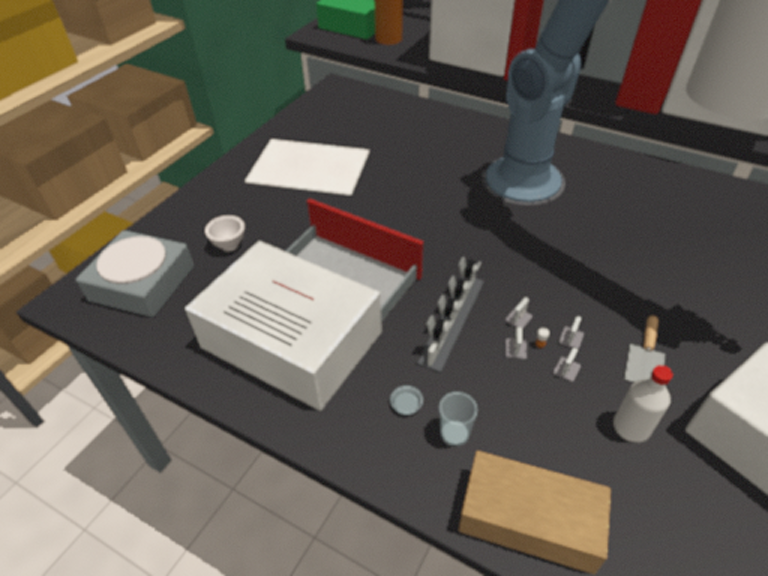

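The top view shows four frames at about (166,210), (195,213), (168,233), (199,235) in raw px with the vial at (182,221). The clip bar has four visible clips at about (233,180–250). The open drawer is at (310,217) with its red front at about row 244. All four frames are present.

Run:
```python
from h import *
import pickle
c=pickle.load(open("top.pkl","rb"))
P=lambda n,u,v,z:print(n,np.round(onz(c,u/1.5,v/1.5,z),3))
for n,u,v in(("A",247,318),("B",288,320),("C",250,352),("D",296,353)):P(n,u,v,.05)
P("vial",272,332,.042);P("barfar",350,268,.06);P("barnear",350,382,.05);P("barfootnear",350,384,0)
for i,v in enumerate((280,308,335,361)):P("clip%d"%i,350,v,.09)
P("frontL",398,360,.114);P("frontR",531,371,.114);P("cabL",405,290,.12);P("cabR",538,293,.12);P("cabBL",412,191,.12)
P("handle",461,378,.05)
```

```text
A [0.547 0.287 0.05 ]
B [0.55 0.19 0.05]
C [0.468 0.272 0.05 ]
D [0.474 0.164 0.05 ]
vial [0.52  0.226 0.042]
barfar [0.682 0.054 0.06 ]
barnear [0.416 0.034 0.05 ]
barfootnear [0.414 0.037 0.   ]
clip0 [0.646 0.049 0.09 ]
clip1 [0.581 0.044 0.09 ]
clip2 [0.519 0.039 0.09 ]
clip3 [0.46  0.035 0.09 ]
frontL [ 0.468 -0.072  0.114]
frontR [ 0.462 -0.368  0.114]
cabL [ 0.625 -0.078  0.12 ]
cabR [ 0.638 -0.378  0.12 ]
cabBL [ 0.861 -0.08   0.12 ]
handle [ 0.442 -0.22   0.05 ]
```

```bash
python3 -m jog '0 0 -0.05 0 0;0 0 -0.1 0 0;0 0 -0.15 0 0;0 0 -0.15 0 0;0 0 -0.15 0 0;0 0 -0.15 0 0;0 0 -0.15 0 0;0 0 -0.15 0 0'; python3 -c "
from h import *
s=read_state();print(s['tool_pos'],s['orientation'],s['joints'])"
```

```text
t: 0.9
tool_pos: [0.2787, 0.5863, 0.3789]
orientation: [-3.138, 0.0, 2.698]
contact_force: [-0.0, 0.1, 0.1]
width: 0.0853
[0.27869152 0.58628821 0.37893688] [-3.13755063e+00  2.46840961e-04  2.69793343e+00] [-1.23121148  0.3028699   0.05273457  1.40155642 -0.01582433  1.44162808
 -0.0516343 ]
```

```bash
cat >> h.py <<'E'
def to(x,y,z,yaw=None):
    s=read_state();o=s["orientation"];d=rpy(o).T@(np.array([x,y,z])-s["tool_pos"])
    t=0 if yaw is None else (o[2]-yaw+np.pi)%(2*np.pi)-np.pi
    print("shift",np.round(d,4),"turn",round(t,3),"n",int(np.ceil(max(np.linalg.norm(d)/.05,abs(t)/.15))))
E
python3 -m jog '-0.044 -0.03 0 -0.14 0;-0.088 -0.06 0 -0.28 0;-0.132 -0.09 0 -0.444 0;-0.176 -0.12 0 -0.444 0;-0.22 -0.15 0 -0.444 0;-0.264 -0.18 0 -0.444 0;-0.308 -0.21 0 -0.444 0;-0.35 -0.236 0 -0.444 0' 
python3 -m jog '0 0 0 0 0;0 0 0 0 0;0 0 0 0 0;0 0 0 0 0;0 0 0 0 0;0 0 0 0 0;0 0 0 0 0;0 0 0 0 0'
python3 - <<'E'
from h import *
import pickle
c=grab_frame("wrist");pickle.dump(c,open("w.pkl","wb"));save(c,"w0.png")
print(c["fov_y"],c["k1"],np.round(c["extrinsics"],3))
s=read_state();print(s["tool_pos"],s["orientation"],s["joints"])
E
```

```text
t: 1.7
tool_pos: [0.4818, 0.2412, 0.3806]
orientation: [-3.141, -0.001, -3.141]
contact_force: [1.3, -0.2, 0.2]
width: 0.0853
t: 2.5
tool_pos: [0.4814, 0.2436, 0.3813]
orientation: [-3.142, 0.0, -3.141]
contact_force: [-0.1, -0.7, 0.7]
width: 0.0857
68.16069086146918 -0.05725543257061875 [[-0.001  0.962  0.271  0.413]
 [ 1.     0.001 -0.     0.244]
 [-0.     0.271 -0.962  0.523]
 [ 0.     0.     0.     1.   ]]
[0.48148981 0.24348754 0.3813015 ] [-3.14159043e+00  6.72060149e-05 -3.14112177e+00] [-0.78785626  0.0714036   0.25876029  1.67254595 -0.01848967  1.39998434
  1.04468304]
```

View pics/w0.png

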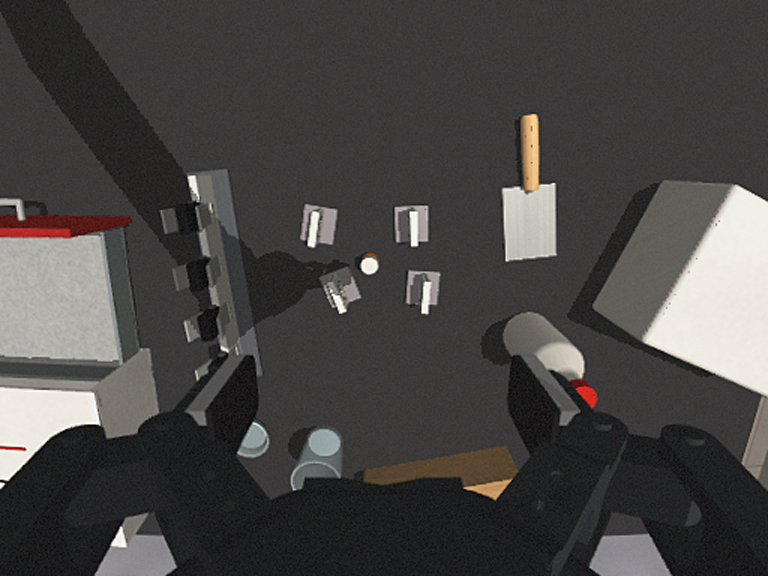

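Wrist view: frames at raw px (213,151), (275,150), (226,194) and (282,195), all with plates roughly along x and one yawed by about 20°. The vial is at (246,177), and the bar with its clips is on the left. Next I'll segment the frames and look over the bar.

```bash
cat >> h.py <<'E'
def frames(c,lo=190,box=None):
    """bright top edges of the plates -> (x,y,yaw) at z=.05"""
    g=cv2.cvtColor(c["frame"],cv2.COLOR_RGB2GRAY); hsv=cv2.cvtColor(c["frame"],cv2.COLOR_RGB2HSV)
    m=((g>lo)&(hsv[...,1]<40)).astype(np.uint8)
    if box: k=np.zeros_like(m);k[box[1]:box[3],box[0]:box[2]]=1;m*=k
    for q in cv2.findContours(m,cv2.RETR_EXTERNAL,cv2.CHAIN_APPROX_NONE)[0]:
        if cv2.contourArea(q)<40: continue
        r=cv2.minAreaRect(q); W=np.array([onz(c,*p,.05)[:2] for p in cv2.boxPoints(r)])
        e=W[1]-W[0];f=W[2]-W[1]; L=e if np.linalg.norm(e)>np.linalg.norm(f) else f
        print("px",np.round(r[0],1),"xy",np.round(W.mean(0),4),"far",np.round(W[np.argsort(W[:,0])[-2:]].mean(0),4),"LxW",np.round(sorted([np.linalg.norm(e),np.linalg.norm(f)]),4),"yaw",round(np.degrees(np.arctan(L[1]/L[0])),1))
E
python3 - <<'E'
from h import *
import pickle
c=pickle.load(open("w.pkl","rb"));frames(c,box=(195,125,300,215));save(c,"w0c.png",7,(195,130,300,215))
to(.44,.04,.38)
E
```

```text
px [225.7 201.4] xy [0.5639 0.193 ] far [0.5755 0.1974] LxW [0.0081 0.0246] yaw 21.0
px [283.7 198. ] xy [0.5577 0.2944] far [0.5763 0.2933] LxW [0.0082 0.0372] yaw -3.5
px [246. 177.] xy [0.5201 0.2289] far [0.5289 0.2288] LxW [0.017  0.0175] yaw -0.2
px [275.5 152. ] xy [0.4775 0.2784] far [0.4959 0.2788] LxW [0.0083 0.0368] yaw 1.2
px [208.4 152.4] xy [0.4782 0.1664] far [0.4974 0.1632] LxW [0.0082 0.0389] yaw -9.6
shift [ 0.0416 -0.2035  0.0013] turn 0 n 5
```

View pics/w0c.png

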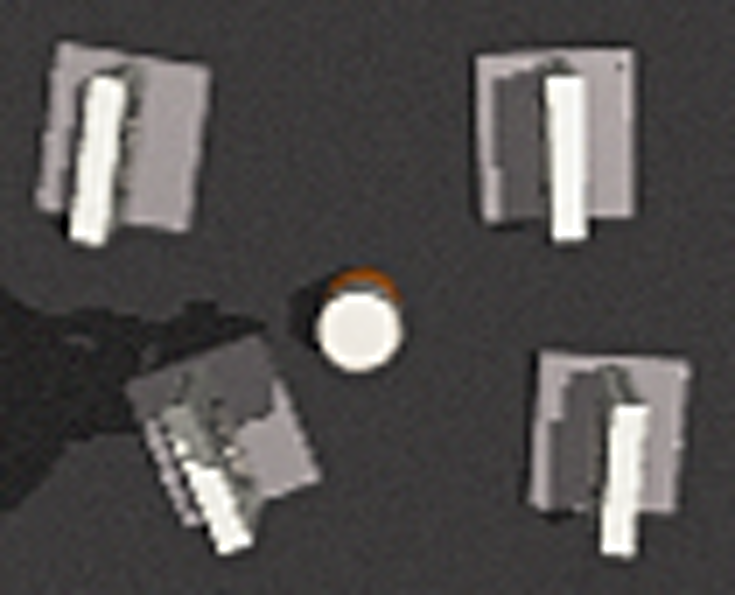

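```bash
python3 -m jog '0.01 -0.04 0.01 0 0;0.02 -0.085 0.02 0 0;0.03 -0.13 0.03 0 0;0.04 -0.17 0.05 0 0;0.04 -0.205 0.07 0 0;0.04 -0.205 0.08 0 0;0.04 -0.205 0.08 0 0;0.04 -0.205 0.08 0 0'
python3 -m jog '0 0 0 0 0;0 0 0 0 0;0 0 0 0 0;0 0 0 0 0;0 0 0 0 0;0 0 0 0 0;0 0 0 0 0;0 0 0 0 0'
python3 - <<'E'
from h import *
import pickle
c=grab_frame("wrist");pickle.dump(c,open("wb.pkl","wb"));save(c,"wb.png")
print(read_state()["tool_pos"],c["extrinsics"][:3,3])
E
```

```text
t: 3.35
tool_pos: [0.4419, 0.0397, 0.3017]
orientation: [3.141, 0.001, -3.14]
contact_force: [-0.5, 0.5, 1.3]
width: 0.0857
t: 4.15
tool_pos: [0.4416, 0.0383, 0.3012]
orientation: [-3.142, -0.0, -3.141]
contact_force: [0.1, 0.4, -0.4]
width: 0.0853
[0.44155261 0.03833337 0.30125331] [0.37266754 0.03875089 0.44290086]
```

View pics/wb.png

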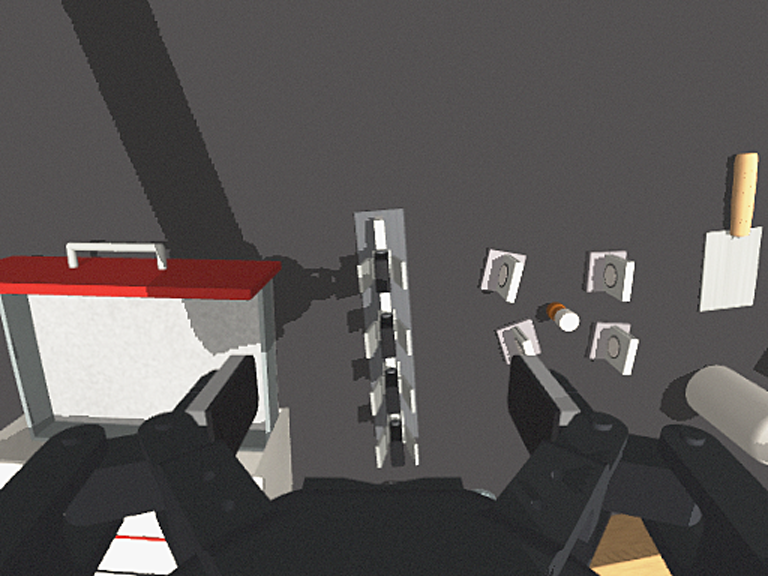

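The bar runs nearly along x, with four clips whose housings show as dark blobs at raw px (254,181), (258,222), (261,252), (264,290). The drawer is open on the left. I'll measure the housings.

```bash
cat >> h.py <<'E'
def clips(c,box,th=45,z=.092):
    g=cv2.cvtColor(c["frame"],cv2.COLOR_RGB2GRAY); m=(g<th).astype(np.uint8)
    k=np.zeros_like(m);k[box[1]:box[3],box[0]:box[2]]=1;m*=k
    for q in cv2.findContours(m,cv2.RETR_EXTERNAL,cv2.CHAIN_APPROX_NONE)[0]:
        if cv2.contourArea(q)<30: continue
        x,y,w,h=cv2.boundingRect(q); f=onz(c,x+w/2,y+h,z); n=onz(c,x+w/2,y,z)
        print("box",x,y,w,h,"far",np.round(f,4),"near",np.round(n,4),"w",round(onz(c,x+w,y+h,z)[1]-onz(c,x,y+h,z)[1],4))
E
python3 - <<'E'
from h import *
import pickle
c=pickle.load(open("wb.pkl","rb"));clips(c,(246,140,272,310));save(c,"wbc.png",4,(225,130,290,320))
for p in((244,146.5),(251.5,146.5),(256,146.5),(251,308)): print(p,onz(c,*p,.05))
for u,v in((-5,258),(280,262)): print("panel",onz(c,u/1.5,v/1.5,.114))
E
```

```text
box 260 282 8 13 far [0.6268 0.0519 0.092 ] near [0.6051 0.0517 0.092 ] w 0.0116
box 257 246 8 13 far [0.5684 0.0472 0.092 ] near [0.5486 0.0471 0.092 ] w 0.0111
box 254 210 8 10 far [0.5107 0.0429 0.092 ] near [0.4967 0.0428 0.092 ] w 0.0106
box 251 186 9 9 far [0.4762 0.0395 0.092 ] near [0.4642 0.0395 0.092 ] w 0.0116
(244, 146.5) [0.41888582 0.023713   0.05      ]
(251.5, 146.5) [0.41888847 0.03405457 0.05      ]
(256, 146.5) [0.41888767 0.04025879 0.05      ]
(251, 308) [0.68243591 0.0323863  0.05      ]
panel [ 0.44013597 -0.28311478  0.114     ]
panel [ 0.44455098 -0.04234016  0.114     ]
```

View pics/wbc.png

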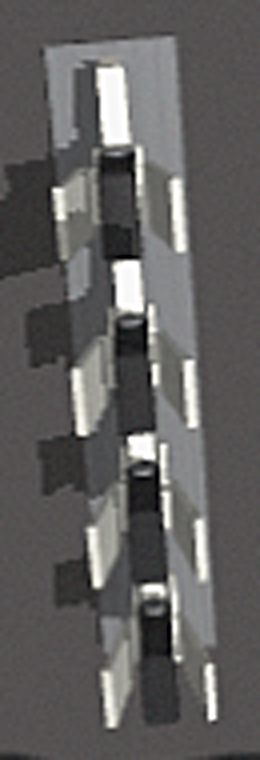

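Run:
```python
from h import *
import pickle
c=pickle.load(open("wb.pkl","rb"))
f=lambda u,v,z:onz(c,u/4+225,v/4+130,z)
for L,R,H in(((60,222),(179,214),(121,258)),((80,400),(190,394),(137,435)),((95,556),(201,549),(150,583)),((110,696),(210,692),(161,722))):
    l=f(*L,.094);r=f(*R,.094);print(np.round(l,4),np.round(r,4),"mid",np.round((l+r)/2,4),"hfar-15mm",np.round(f(*H,.092)-[.015,0,0],4))
print(f(112,65,.05),f(128,285,.05), f(142,445,.05), f(152,590,.05))
to(.4625,.04,.064,np.radians(180+1.5))
```

```text
[0.463  0.0198 0.094 ] [0.4604 0.0576 0.094 ] mid [0.4617 0.0387 0.094 ] hfar-15mm [0.4605 0.0392 0.092 ]
[0.5241 0.0256 0.094 ] [0.522  0.0621 0.094 ] mid [0.5231 0.0439 0.094 ] hfar-15mm [0.5228 0.0446 0.092 ]
[0.5829 0.0302 0.094 ] [0.5802 0.067  0.094 ] mid [0.5815 0.0486 0.094 ] hfar-15mm [0.5799 0.0495 0.092 ]
[0.6408 0.0353 0.094 ] [0.6391 0.0716 0.094 ] mid [0.6399 0.0535 0.094 ] hfar-15mm [0.6388 0.0541 0.092 ]
[0.41854473 0.03612318 0.05      ] [0.49805686 0.04180999 0.05      ] [0.56169692 0.04726342 0.05      ] [0.62468463 0.0516022  0.05      ]
shift [-0.021   0.0017  0.2373] turn -0.026 n 5
```

```bash
python3 -m jog '-0.019 0.001 0.04 -0.073 0;-0.019 0.001 0.08 -0.073 0;-0.019 0.001 0.12 -0.073 0;-0.019 0.001 0.16 -0.073 0;-0.019 0.001 0.185 -0.073 0;-0.019 0.001 0.205 -0.073 0;-0.019 0.001 0.205 -0.073 0;-0.019 0.001 0.205 -0.073 0'
python3 -c "
from h import *
s=read_state();to(.461,.039,.0595,np.pi+.073)"
```

```text
t: 5.0
tool_pos: [0.4607, 0.0393, 0.0964]
orientation: [-3.141, -0.0, -3.068]
contact_force: [0.6, 0.1, 0.1]
width: 0.0855
shift [-0.0003 -0.0003  0.0369] turn 0.0 n 1
```

```bash
python3 -m jog '0 0 0.015 0 0;0 0 0.03 0 0;0 0 0.037 0 0;0 0 0.037 0 0;0 0 0.037 0 120;0 0 0.037 0 150;0 0 0.037 0 150;0 0 0.037 0 150'
python3 -m jog '0 0 0 0 175;0 0 0 0 175;0 0 0 0 175;0 0 0 0 190;0 0 0 0 190;0 0 0 0 190;0 0 0 0 190;0 0 0 0 190'
python3 -c "
from h import *
save(grab_frame('wrist'),'wg.png')"
```

```text
t: 5.8
tool_pos: [0.461, 0.0392, 0.0597]
orientation: [3.142, 0.001, -3.069]
contact_force: [-0.0, 1.0, 0.0]
width: 0.035
t: 6.6
tool_pos: [0.4612, 0.039, 0.0602]
orientation: [3.142, 0.001, -3.069]
contact_force: [-1.5, -0.3, 7.4]
width: 0.022
```

View pics/wg.png

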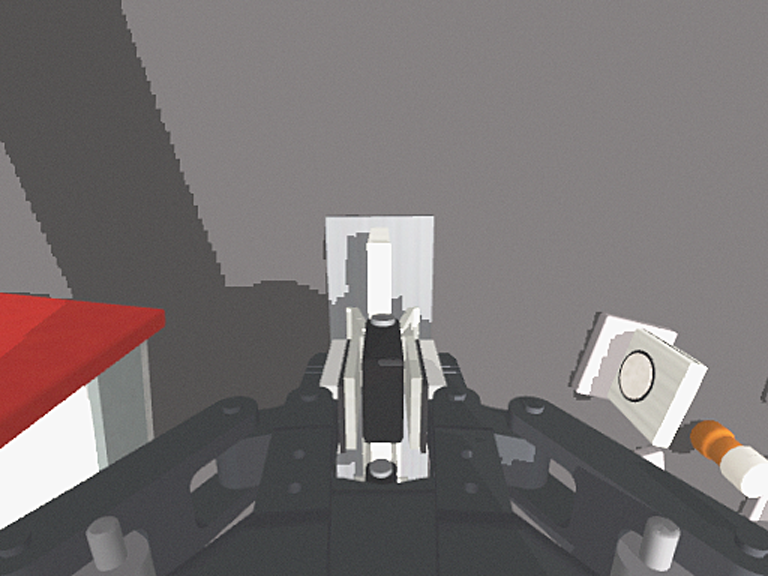

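The clip is held squarely and centred, with the width at 22 mm, which is fully open. I'll firm the grip and lift.

```bash
python3 -m jog '0 0 0 0 205;0 0 0 0 205;0 0 -0.02 0 205;0 0 -0.05 0 205;0 0 -0.09 0 205;0 0 -0.14 0 205;0 0 -0.14 0 205;0 0 -0.14 0 205'
python3 -c "
from h import *
s=read_state();to(.52,.21,.2)"
```

```text
t: 7.45
tool_pos: [0.4615, 0.0398, 0.2005]
orientation: [3.14, 0.003, -3.068]
contact_force: [-0.3, -0.4, -1.0]
width: 0.0204
shift [-0.0709  0.1654  0.001 ] turn 0 n 4
```

```bash
python3 -m jog '-0.017 0.04 0 0 205;-0.035 0.08 0 0 205;-0.052 0.12 0 0 205;-0.071 0.165 0 0 205;-0.071 0.165 0 0 205;-0.071 0.165 0 0 205;-0.071 0.165 0 0 205;-0.071 0.165 0 0 205'
python3 - <<'E'
from h import *
import pickle
c=grab_frame('wrist');pickle.dump(c,open("w1.pkl","wb"));save(c,"w1.png");frames(c,200)
E
```

```text
t: 8.25
tool_pos: [0.5186, 0.2068, 0.1982]
orientation: [-3.14, -0.002, -3.071]
contact_force: [-0.4, 0.2, -0.6]
width: 0.0199
px [477.  288.5] xy [0.6377 0.4925] far [0.6771 0.4964] LxW [0.076  0.1066] yaw 79.3
px [113.9 253.4] xy [0.6166 0.051 ] far [0.6281 0.0519] LxW [0.0076 0.023 ] yaw 4.6
px [321.5 212.1] xy [0.5497 0.2817] far [0.5754 0.2798] LxW [0.0334 0.0511] yaw -5.1
px [105.8 202.4] xy [0.5551 0.0463] far [0.5688 0.0472] LxW [0.0074 0.0274] yaw 3.9
px [  0.9 228.1] xy [ 0.5983 -0.0848] far [ 0.6457 -0.0866] LxW [0.0136 0.0944] yaw -1.9
px [247.  196.2] xy [0.5371 0.1999] far [0.5514 0.2052] LxW [0.0134 0.0305] yaw 20.6
px [274.3 182.1] xy [0.5195 0.2275] far [0.5276 0.2323] LxW [0.0188 0.0191] yaw -58.7
px [318.5 143.7] xy [0.4765 0.2689] far [0.4976 0.27  ] LxW [0.0336 0.0422] yaw 2.0
px [221.7 137.5] xy [0.4774 0.1704] far [0.4984 0.1666] LxW [0.0333 0.0427] yaw -11.0
px [436.  148.5] xy [0.4726 0.3938] far [0.5128 0.3994] LxW [0.0554 0.0803] yaw 6.6
px [ 92.8 115.3] xy [0.4645 0.0388] far [0.51   0.0419] LxW [0.0079 0.0911] yaw 4.1
px [455.1  69.1] xy [0.393  0.3957] far [0.4229 0.3998] LxW [0.0054 0.0601] yaw 7.6
```

View pics/w1.png

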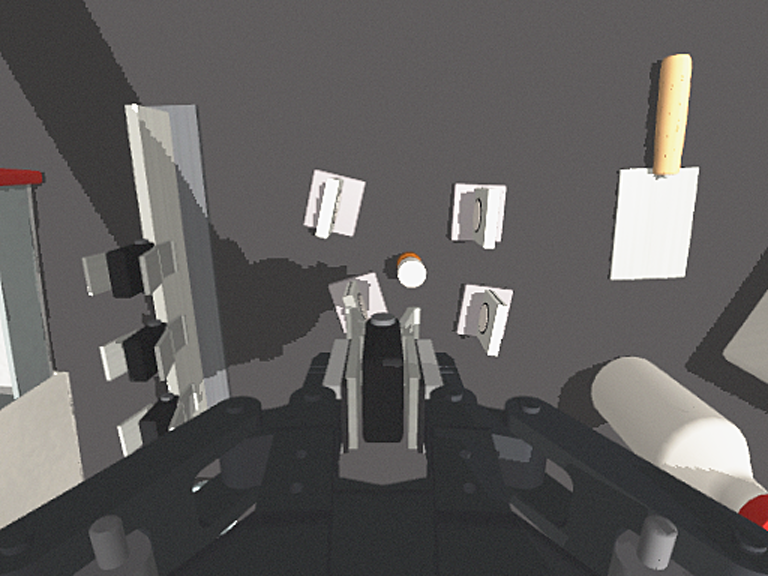

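Run:
```python
from h import *
import pickle
c=pickle.load(open("w1.pkl","rb"))
print(onz(c,327.5/1.5,208/1.5,.05),onz(c,327.5/1.5,238/1.5,.05),onz(c,327.5/1.5,178/1.5,.05))
W=[onz(c,u/1.5,v/1.5,.008)[:2] for u,v in((315,170),(365,180),(353,240),(304,229))];print(np.round(W,4),np.mean(W,0))
to(.478,.1665,.15,np.pi+np.radians(-10))
```

```text
[0.47835496 0.16707267 0.05      ] [0.49873894 0.16784405 0.05      ] [0.45863715 0.16630524 0.05      ]
[[0.4546 0.1514]
 [0.4594 0.1895]
 [0.506  0.1829]
 [0.4999 0.1442]] [0.47997006 0.16699195]
shift [ 0.0436 -0.0375  0.0487] turn 0.245 n 2
```

```bash
python3 -m jog '0.02 -0.018 0.02 0.13 205;0.043 -0.037 0.04 0.245 205;0.043 -0.037 0.06 0.245 205;0.043 -0.037 0.075 0.245 205;0.043 -0.037 0.085 0.245 205;0.043 -0.037 0.085 0.245 205;0.043 -0.037 0.085 0.245 205;0.043 -0.037 0.085 0.245 205'
python3 - <<'E'
from h import *
to(.4785,.1667,.06,np.pi+np.radians(-10))
E
```

```text
t: 9.1
tool_pos: [0.4801, 0.1694, 0.1152]
orientation: [3.14, 0.002, 2.97]
contact_force: [-0.4, -0.7, 0.0]
width: 0.0204
shift [ 0.0012 -0.003   0.0552] turn 0.003 n 2
```

```bash
python3 -m jog '0.001 -0.003 0 0.003 205;0.001 -0.003 0.01 0.003 205;0.001 -0.003 0.02 0.003 205;0.001 -0.003 0.03 0.003 205;0.001 -0.003 0.03 0.003 205;0.001 -0.003 0.03 0.003 205;0.001 -0.003 0.03 0.003 205;0.001 -0.003 0.03 0.003 205'
python3 - <<'E'
from h import *
to(.4785,.1667,.06,np.pi+np.radians(-10))
c=grab_frame("wrist");save(c,"p1.png",1.5,(128,120,384,320));
E
```

```text
t: 9.9
tool_pos: [0.4781, 0.1665, 0.0846]
orientation: [3.141, 0.001, 2.967]
contact_force: [0.0, -0.1, -0.2]
width: 0.0204
shift [-0.0004  0.0003  0.0246] turn -0.0 n 1
```

View pics/p1.png

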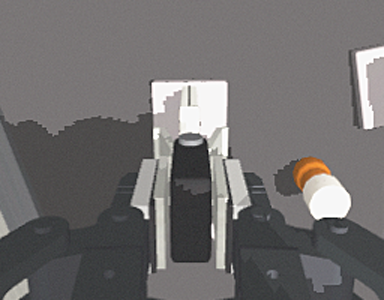

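```bash
python3 -m jog '0 0 0.01 0 205;0 0 0.018 0 205;0 0 0.0245 0 205;0 0 0.0245 0 205;0 0 0.0245 0 205;0 0 0.0245 0 205;0 0 0.0245 0 190;0 0 0.0245 0 175'
python3 -m jog '0 0 0 0 160;0 0 0 0 145;0 0 0 0 130;0 0 0 0 100;0 0 0 0 80;0 0 0 0 80;0 0 -0.01 0 80;0 0 -0.03 0 80'
python3 -m jog '0 0 -0.04 0 80;0 0 -0.06 0.15 80;0 0 -0.06 0.3 80;0 0 -0.06 0.45 80;0 0 -0.06 0.6 80;0 0 -0.06 0.75 80;0 0 -0.06 0.9 80;0 0 -0.06 0.9 80'
python3 - <<'E'
from h import *
to(.4785,.1667,.06,np.pi+np.radians(-10-90))
c=grab_frame("wrist");save(c,"p2.png",1.5);
E
```

```text
t: 10.75
tool_pos: [0.4777, 0.1662, 0.0596]
orientation: [3.142, -0.0, 2.967]
contact_force: [0.2, 0.7, -1.2]
width: 0.027
t: 11.55
tool_pos: [0.4762, 0.1657, 0.0892]
orientation: [-3.139, -0.003, 2.967]
contact_force: [-0.1, 0.5, 0.4]
width: 0.0585
t: 12.35
tool_pos: [0.4778, 0.1664, 0.1505]
orientation: [3.141, -0.0, 2.067]
contact_force: [-1.0, -0.8, 0.1]
width: 0.0585
shift [-0.0001  0.0007  0.0905] turn 0.671 n 5
```

View pics/p2.png

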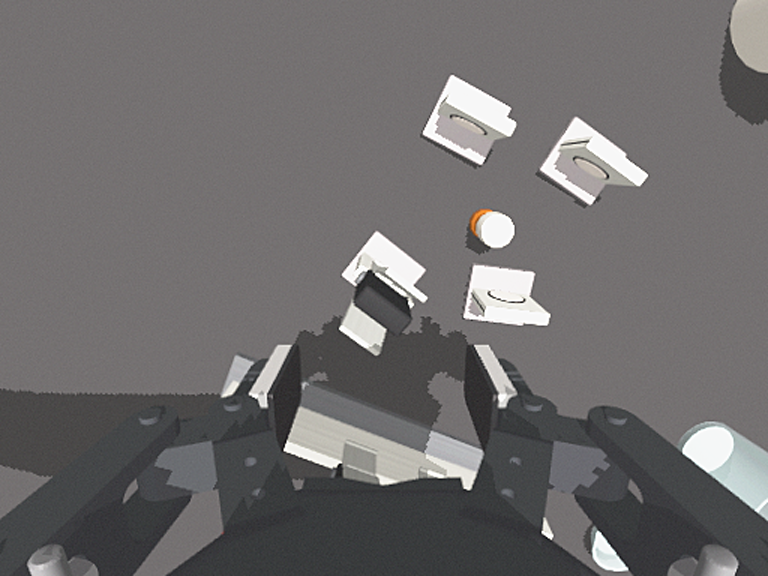

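The clip is on the frame, biting and centred on the top edge. Next I'll grip the housing by its end faces.

```bash
python3 -m jog '0 0 0 0.14 80;0 0 0 0.28 80;0 0 0 0.42 80;0 0 0 0.56 80;0 0 0 0.671 80;0 0 0 0.671 80;0 0 0.02 0.671 80;0 0 0.04 0.671 80'
python3 - <<'E'
from h import *
to(.478,.1665,.06,np.pi+np.radians(-10-90))
E
```

```text
t: 13.2
tool_pos: [0.4785, 0.167, 0.1103]
orientation: [3.14, -0.002, 1.401]
contact_force: [-0.3, -0.0, 0.0]
width: 0.0586
shift [-0.0007 -0.0005  0.0503] turn 0.005 n 2
```

```bash
python3 -m jog '0 0 0.015 0.005 80;0 0 0.03 0.005 80;0 0 0.045 0.005 80;0 0 0.05 0.005 80;0 0 0.05 0.005 80;0 0 0.05 0.005 130;0 0 0.05 0.005 150;0 0 0.05 0.005 160'
python3 -m jog '0 0 0 0 170;0 0 0 0 190;0 0 0 0 190;0 0 0 0 190;0 0 -0.01 0 190;0 0 -0.03 0 190;0 0 -0.06 0 190;0 0 -0.06 0 190'
python3 - <<'E'
from h import *
to(.545,-.315,.22,np.pi/2)
E
```

```text
t: 14.0
tool_pos: [0.4783, 0.1666, 0.0604]
orientation: [3.14, -0.001, 1.391]
contact_force: [-0.2, 0.8, -0.3]
width: 0.0316
t: 14.8
tool_pos: [0.4804, 0.1671, 0.1231]
orientation: [3.136, -0.005, 1.39]
contact_force: [0.8, -0.5, -2.1]
width: 0.0291
shift [-0.4623  0.1506 -0.0982] turn -0.18 n 10
```

```bash
python3 -m jog '0 0 -0.03 0 190;0 0 -0.07 0 190;0 0 -0.1 0 190;-0.03 0.01 -0.1 0 190;-0.07 0.026 -0.1 -0.05 190;-0.11 0.043 -0.1 -0.1 190;-0.15 0.059 -0.1 -0.15 190;-0.18 0.071 -0.1 -0.18 190'
python3 -c "
from h import *
to(.545,-.16,.22,np.pi/2)"
```

```text
t: 15.6
tool_pos: [0.5143, -0.0268, 0.2189]
orientation: [-3.14, 0.001, 1.57]
contact_force: [1.0, -0.1, -1.8]
width: 0.0288
shift [-0.1331  0.0308 -0.001 ] turn -0.001 n 3
```

```bash
python3 -m jog '-0.04 0.009 0 0 190;-0.08 0.018 0 0 190;-0.115 0.027 0 0 190;-0.133 0.031 0 0 190;-0.133 0.031 0 0 190;-0.133 0.031 0 0 190;-0.133 0.031 0 0 190;-0.133 0.031 0 0 190'
python3 - <<'E'
from h import *
import pickle
print(read_state()["tool_pos"])
c=grab_frame('wrist');pickle.dump(c,open("wd.pkl","wb"));save(c,"wd.png")
E
```

```text
t: 16.4
tool_pos: [0.5462, -0.1544, 0.2193]
orientation: [-3.141, -0.001, 1.574]
contact_force: [0.0, -0.0, -1.2]
width: 0.0291
[ 0.54616874 -0.15435204  0.2192507 ]
```

View pics/wd.png

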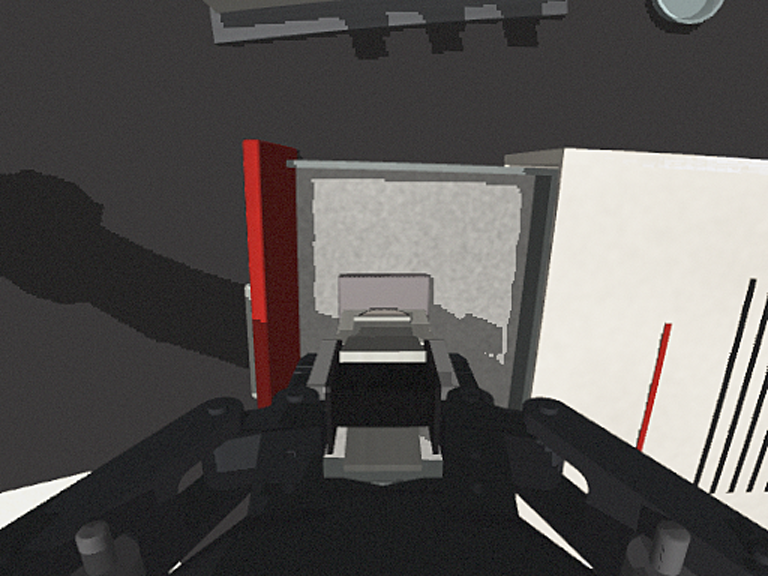

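The frame hangs level with the clip centred. The drawer lies between the red panel (inner edge about raw u=174) and the cabinet front (about u=375 to 355), and it is clear.

Run:
```python
from h import *
import pickle
c=pickle.load(open("wd.pkl","rb"))
for n,u,v,z in(("panO",245,142,.114),("panI",260,142,.114),("panI2",270,400,.114),("panO2",256,400,.114),("wallN",290,163,.046),("wallF",525,171,.046),("cab",563,150,.12),("cab2",533,395,.12),("cabB",768,160,.12)):print(n,np.round(onz(c,u/1.5,v/1.5,z),4))
to(.55,-.315,.22,np.pi/2)
```

```text
panO [ 0.4693 -0.0709  0.114 ]
panI [ 0.4778 -0.071   0.114 ]
panI2 [ 0.4725 -0.2318  0.114 ]
panO2 [ 0.4632 -0.2319  0.114 ]
wallN [ 0.4797 -0.0816  0.046 ]
wallF [ 0.6487 -0.0863  0.046 ]
cab [ 0.6447 -0.0746  0.12  ]
cab2 [ 0.6427 -0.2243  0.12  ]
cabB [ 0.7669 -0.0764  0.12  ]
shift [-0.1604  0.0032 -0.0007] turn 0.003 n 4
```

```bash
python3 -m jog '-0.04 0 0 0.015 190;-0.08 0.002 0 0.03 190;-0.12 0.003 0 0.03 190;-0.155 0.004 0.01 0.03 190;-0.163 0.005 0.04 0.03 190;-0.163 0.005 0.08 0.03 190;-0.163 0.005 0.1 0.03 190;-0.163 0.005 0.1 0.03 190'
python3 -m jog '0 0 0.01 0 190;0 0 0.02 0 190;0 0 0.02 0 190;0 0 0.02 0 190;0 0 0.02 0 190;0 0 0.02 0 190;0 0 0.02 0 190;0 0 0.02 0 190'
python3 -c "
from h import *
to(.553,-.318,.0725,1.543)"
```

```text
t: 17.25
tool_pos: [0.549, -0.3161, 0.1155]
orientation: [-3.134, -0.004, 1.543]
contact_force: [-0.4, 1.6, -1.9]
width: 0.0291
t: 18.05
tool_pos: [0.5514, -0.3196, 0.1]
orientation: [3.141, 0.0, 1.541]
contact_force: [1.2, -0.7, -1.8]
width: 0.0286
shift [0.0016 0.0015 0.0275] turn -0.002 n 1
```

```bash
python3 -m jog '0.001 0.001 0.01 0 190;0.001 0.001 0.018 0 190;0.001 0.001 0.024 0 190;0.001 0.001 0.027 0 190;0.001 0.001 0.027 0 190;0.001 0.001 0.027 0 190;0.001 0.001 0.027 0 190;0.001 0.001 0.027 0 190'
python3 -c "
from h import *
to(.553,-.318,.0725,1.543)"
```

```text
t: 18.85
tool_pos: [0.5523, -0.3187, 0.0728]
orientation: [3.141, 0.0, 1.541]
contact_force: [0.5, -0.6, -2.3]
width: 0.0288
shift [0.0007 0.0006 0.0003] turn -0.002 n 1
```

```bash
python3 -m jog '0 0 0.001 0 190;0 0 0.001 0 190;0 0 0.001 0 190;0 0 0.001 0 170;0 0 0.001 0 150;0 0 0.001 0 110;0 0 0.001 0 80;0 0 0.001 0 80'
python3 -m jog '0 0 -0.02 0 80;0 0 -0.05 0 80;0 0 -0.09 0 80;0 0 -0.13 0 80;0 0 -0.15 0 80;0.03 0 -0.15 0 80;0.07 0 -0.15 -0.12 80;0.11 0 -0.15 -0.25 80'
python3 - <<'E'
from h import *
import pickle
c=grab_frame("wrist");pickle.dump(c,open("we.pkl","wb"));save(c,"we.png",1)
to(.523,.044,.16,np.pi+.073)
E
```

```text
t: 19.65
tool_pos: [0.5524, -0.3186, 0.072]
orientation: [3.141, 0.0, 1.541]
contact_force: [0.1, -0.5, 0.7]
width: 0.0591
t: 20.45
tool_pos: [0.5553, -0.2083, 0.2222]
orientation: [3.141, 0.001, 1.794]
contact_force: [0.2, 0.3, -0.5]
width: 0.058
shift [0.2425 0.0237 0.0632] turn -1.406 n 10
```

View pics/we.png

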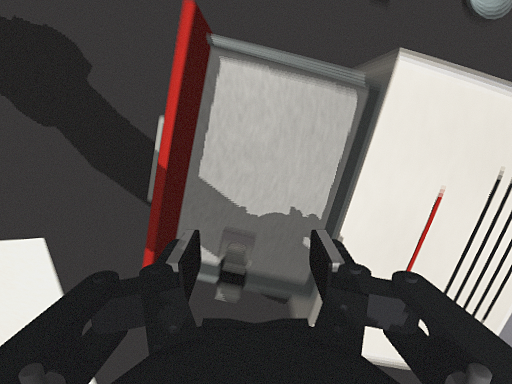

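The first clipped frame stands upright in the drawer. Now the second clip.

```bash
python3 -m jog '0.03 0.003 0 -0.14 0;0.06 0.006 0 -0.28 0;0.09 0.009 0 -0.42 0;0.12 0.012 0 -0.56 0;0.15 0.015 0 -0.7 0;0.18 0.018 0 -0.84 0;0.21 0.021 0 -0.98 0;0.242 0.024 0.02 -1.12 0'
python3 -m jog '0 0 0.02 -0.14 0;0 0 0.04 -0.286 0;0 0 0.06 -0.286 0;0 0 0.08 -0.286 0;0 0 0.1 -0.286 0;0 0 0.1 -0.286 0;0 0 0.1 -0.286 0;0 0 0.1 -0.286 0'
python3 -c "
from h import *
to(.523,.0437,.06,np.pi+.073)"
```

```text
t: 21.3
tool_pos: [0.5287, 0.0335, 0.2045]
orientation: [3.138, 0.006, 2.915]
contact_force: [1.0, -0.6, -0.1]
width: 0.0854
t: 22.1
tool_pos: [0.5274, 0.0327, 0.103]
orientation: [3.141, 0.002, -3.087]
contact_force: [0.3, 0.7, 0.0]
width: 0.0852
shift [0.0038 0.0112 0.043 ] turn -0.018 n 1
```

```bash
python3 -m jog '0.004 0.011 0 -0.018 0;0.004 0.011 0 -0.018 0;0.004 0.011 0.01 -0.018 0;0.004 0.011 0.015 -0.018 0;0.004 0.011 0.015 -0.018 0;0.004 0.011 0.015 -0.018 0;0.004 0.011 0.015 -0.018 0;0.004 0.011 0.015 -0.018 0'
python3 -c "
from h import *
to(.523,.0437,.06,np.pi+.073)"
```

```text
t: 22.9
tool_pos: [0.5218, 0.0434, 0.0869]
orientation: [-3.142, 0.0, -3.069]
contact_force: [0.9, 0.3, -0.0]
width: 0.0857
shift [-0.0012  0.0002  0.0269] turn -0.0 n 1
```

```bash
python3 -m jog '-0.001 0 0.012 0 0;-0.001 0 0.022 0 0;-0.001 0 0.027 0 0;-0.001 0 0.027 0 0;-0.001 0 0.027 0 120;-0.001 0 0.027 0 150;-0.001 0 0.027 0 150;-0.001 0 0.027 0 150'
python3 -m jog '0 0 0 0 175;0 0 0 0 175;0 0 0 0 190;0 0 0 0 190;0 0 0 0 205;0 0 0 0 205;0 0 0 0 205;0 0 0 0 205'
python3 -m jog '0 0 -0.02 0 205;0 0 -0.05 0 205;0 0 -0.09 0 205;0 0 -0.14 0 205;0 0.04 -0.14 0 205;0 0.08 -0.14 0 205;0 0.08 -0.14 0 205;0 0.08 -0.14 0 205'
python3 -c "
from h import *
to(.62,.24,.2)"
```

```text
t: 23.7
tool_pos: [0.5229, 0.0435, 0.0601]
orientation: [-3.142, 0.001, -3.069]
contact_force: [0.6, -0.7, 0.4]
width: 0.0354
t: 24.5
tool_pos: [0.5233, 0.0434, 0.0611]
orientation: [3.141, 0.001, -3.069]
contact_force: [-2.4, 0.3, 9.0]
width: 0.0202
t: 25.3
tool_pos: [0.5161, 0.1249, 0.1994]
orientation: [-3.141, -0.001, -3.064]
contact_force: [0.0, -1.5, -1.6]
width: 0.0202
shift [-0.1125  0.1067 -0.0008] turn 0 n 4
```

```bash
python3 -m jog '-0.03 0.028 -0.02 0 205;-0.06 0.056 -0.04 0 205;-0.09 0.084 -0.06 0 205;-0.112 0.107 -0.08 0 205;-0.112 0.107 -0.08 0 205;-0.112 0.107 -0.08 0 205;-0.112 0.107 -0.08 0 205;-0.112 0.107 -0.08 0 205'
python3 - <<'E'
from h import *
import pickle
c=grab_frame('wrist');pickle.dump(c,open("w2.pkl","wb"));save(c,"w2.png",5,(175,90,325,205));frames(c,225,(170,90,330,215))
for p in ((.557,.190,.05),(.5577,.2944,.05),(.4775,.2784,.05)): print(proj(c,p))
E
```

```text
t: 26.1
tool_pos: [0.6198, 0.2356, 0.2786]
orientation: [-3.14, -0.002, -3.071]
contact_force: [0.3, -0.1, -0.6]
width: 0.0202
px [306.7 122.1] xy [0.5586 0.2977] far [0.5788 0.2965] LxW [0.0144 0.0404] yaw -3.5
px [288.1 117.4] xy [0.5545 0.2733] far [0.5727 0.2654] LxW [0.015  0.0396] yaw -23.7
px [222.4 115.4] xy [0.5579 0.1902] far [0.5766 0.1973] LxW [0.0086 0.04  ] yaw 21.0
px [233.6 112.7] xy [0.5536 0.2042] far [0.571 0.211] LxW [0.0132 0.0372] yaw 21.6
px [254.5  93. ] xy [0.5278 0.2288] far [0.5314 0.229 ] LxW [0.0072 0.0186] yaw -86.0
[222.31986075 114.85037596]
[304.25229685 121.40574678]
[298.35582306  52.98288916]
```

View pics/w2.png

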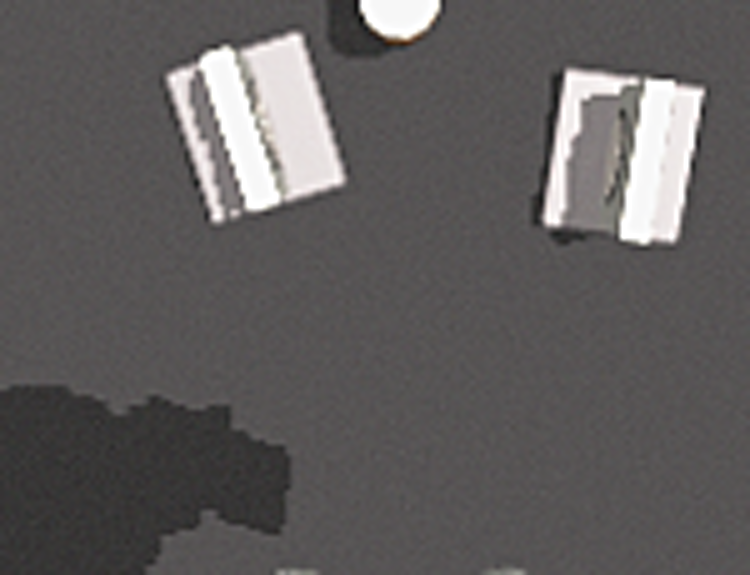

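Frame B is measured at (0.558, 0.190) with yaw 21°, and frame A at (0.558, 0.2946) with yaw −3.5°. Placing the second clip on B.

```bash
python3 -c "
from h import *
to(.558,.1902,.11,np.pi+np.radians(21))"
```

```text
shift [ 0.0646 -0.0413  0.169 ] turn -0.296 n 4
```

```bash
python3 -m jog '0.03 -0.02 0.02 -0.14 205;0.064 -0.041 0.05 -0.296 205;0.064 -0.041 0.09 -0.296 205;0.064 -0.041 0.13 -0.296 205;0.064 -0.041 0.155 -0.296 205;0.064 -0.041 0.169 -0.296 205;0.064 -0.041 0.169 -0.296 205;0.064 -0.041 0.169 -0.296 205'
python3 -c "
from h import *
to(.558,.1902,.061,np.pi+np.radians(21))"
```

```text
t: 26.95
tool_pos: [0.5606, 0.1927, 0.1118]
orientation: [-3.141, 0.002, -2.773]
contact_force: [0.3, -0.3, 0.1]
width: 0.0202
shift [ 0.0035 -0.0014  0.0508] turn 0.002 n 2
```

```bash
python3 -m jog '0.003 -0.001 0 0 205;0.003 -0.001 0.01 0 205;0.003 -0.001 0.02 0 205;0.003 -0.001 0.025 0 205;0.003 -0.001 0.025 0 205;0.003 -0.001 0.025 0 205;0.003 -0.001 0.025 0 205;0.003 -0.001 0.025 0 205'
python3 -c "
from h import *
to(.558,.1902,.0605,np.pi+np.radians(21))
c=grab_frame('wrist');save(c,'p3.png',1.5,(128,120,384,320));"
```

```text
t: 27.75
tool_pos: [0.5577, 0.1909, 0.0861]
orientation: [3.142, 0.001, -2.772]
contact_force: [-0.0, 1.0, -1.5]
width: 0.0202
shift [-0.     -0.0007  0.0256] turn 0.003 n 1
```

Run:
```python
from h import *
im=cv2.imread("pics/p1.png");im2=cv2.imread("pics/p3.png")
# compare bright-column extents of plate just ahead of the housing
for i in(im,im2):
    g=cv2.cvtColor(i,cv2.COLOR_BGR2GRAY)
    for r in(95,105,115,122): print(r,np.where(g[r]>235)[0][[0,-1]] if (g[r]>235).any() else None, end=" ")
    print()
```

```text
95 [153 366] 105 [154 371] 115 [180 372] 122 [181 372] 
95 [196 315] 105 [179 314] 115 [180 305] 122 [180 224]
```

```bash
python3 -m jog '0 0 0.01 0 205;0 0 0.018 0 205;0 0 0.0255 0 205;0 0 0.0255 0 205;0 0 0.0255 0 205;0 0 0.0255 0 205;0 0 0.0255 0 190;0 0 0.0255 0 175'
python3 -m jog '0 0 0 0 160;0 0 0 0 145;0 0 0 0 130;0 0 0 0 100;0 0 0 0 80;0 0 0 0 80;0 0 -0.01 0 80;0 0 -0.03 0 80'
python3 -m jog '0 0 -0.04 0 80;0 0 -0.06 0.15 80;0 0 -0.06 0.3 80;0 0 -0.06 0.45 80;0 0 -0.06 0.6 80;0 0 -0.06 0.75 80;0 0 -0.06 0.9 80;0 0 -0.06 1.05 80'
python3 -m jog '0 0 0 0.14 80;0 0 0 0.28 80;0 0 0 0.42 80;0 0 0 0.52 80;0 0 0.01 0.52 80;0 0 0.03 0.52 80;0 0 0.04 0.52 80;0 0 0.04 0.52 80'
python3 -c "
from h import *
to(.558,.1904,.0605,np.radians(111))"
```

```text
t: 28.6
tool_pos: [0.5574, 0.1907, 0.06]
orientation: [-3.142, 0.0, -2.772]
contact_force: [0.0, 0.3, 0.0]
width: 0.0266
t: 29.4
tool_pos: [0.5558, 0.1902, 0.0895]
orientation: [-3.141, -0.004, -2.772]
contact_force: [0.2, 0.6, 0.8]
width: 0.0587
t: 30.2
tool_pos: [0.5575, 0.191, 0.1512]
orientation: [3.141, -0.0, 2.455]
contact_force: [0.6, 0.4, 0.4]
width: 0.0587
t: 31.0
tool_pos: [0.5555, 0.1903, 0.1082]
orientation: [-3.137, 0.0, 1.942]
contact_force: [0.1, -1.7, 0.6]
width: 0.0586
shift [-0.0008  0.0026  0.0477] turn 0.005 n 1
```

```bash
python3 -m jog '0 0.001 0.015 0.005 80;0 0.001 0.03 0.005 80;0 0.001 0.043 0.005 80;0 0.001 0.048 0.005 80;0 0.001 0.048 0.005 80;0 0.001 0.048 0.005 130;0 0.001 0.048 0.005 150;0 0.001 0.048 0.005 160'
python3 -m jog '0 0 0 0 170;0 0 0 0 190;0 0 0 0 190;0 0 0 0 190;0 0 -0.01 0 190;0 0 -0.03 0 190;0 0 -0.06 0 190;0 0 -0.1 0 190'
python3 - <<'E'
from h import *
to(.553,-.256,.22,1.543)
E
```

```text
t: 31.8
tool_pos: [0.5586, 0.1912, 0.0629]
orientation: [3.141, -0.0, 1.936]
contact_force: [-0.7, -0.5, 0.6]
width: 0.0318
t: 32.6
tool_pos: [0.5564, 0.1907, 0.1614]
orientation: [-3.137, 0.001, 1.936]
contact_force: [0.0, 1.3, -1.4]
width: 0.0289
shift [-0.4161 -0.1629 -0.0575] turn 0.393 n 10
```

```bash
python3 -m jog '0 0 -0.03 0 190;0 0 -0.058 0 190;-0.03 -0.012 -0.058 0.03 190;-0.07 -0.028 -0.058 0.09 190;-0.11 -0.043 -0.058 0.15 190;-0.15 -0.059 -0.058 0.21 190;-0.19 -0.075 -0.058 0.27 190;-0.23 -0.09 -0.058 0.33 190'
python3 -m jog '-0.04 0 0 0.063 190;-0.08 0 0 0.063 190;-0.12 0 0 0.063 190;-0.15 0 0 0.063 190;-0.17 0 0 0.063 190;-0.17 0 0 0.063 190;-0.17 0 0 0.063 190;-0.17 0 0 0.063 190'
python3 - <<'E'
from h import *
to(.553,-.256,.11,1.543)
E
```

```text
t: 33.4
tool_pos: [0.5553, -0.0581, 0.2199]
orientation: [-3.141, -0.0, 1.602]
contact_force: [1.1, -0.6, -1.7]
width: 0.029
t: 34.2
tool_pos: [0.5624, -0.2239, 0.2197]
orientation: [-3.141, -0.002, 1.545]
contact_force: [-0.6, -0.5, -1.5]
width: 0.0287
shift [-0.0326 -0.0085  0.1096] turn 0.002 n 3
```

```bash
python3 -m jog '-0.032 -0.008 0 0 190;-0.032 -0.008 0.02 0 190;-0.032 -0.008 0.05 0 190;-0.032 -0.008 0.08 0 190;-0.032 -0.008 0.1 0 190;-0.032 -0.008 0.115 0 190;-0.032 -0.008 0.12 0 190;-0.032 -0.008 0.12 0 190'
python3 - <<'E'
from h import *
to(.553,-.256,.075,1.543)
E
```

```text
t: 35.0
tool_pos: [0.5535, -0.2566, 0.0999]
orientation: [-3.141, -0.0, 1.544]
contact_force: [-0.2, 0.3, -2.7]
width: 0.029
shift [ 0.0005 -0.0005  0.0249] turn 0.001 n 1
```

```bash
python3 -m jog '0 0 0.008 0 190;0 0 0.016 0 190;0 0 0.022 0 190;0 0 0.0245 0 190;0 0 0.0245 0 190;0 0 0.0245 0 190;0 0 0.0255 0 190;0 0 0.0255 0 190'
python3 -m jog '0 0 0 0 170;0 0 0 0 150;0 0 0 0 110;0 0 0 0 80;0 0 0 0 80;0 0 -0.02 0 80;0 0 -0.05 0 80;0 0 -0.09 0 80'
python3 -m jog '0 0 -0.04 0 80;0.03 0 -0.06 0 80;0.07 0 -0.06 -0.13 0;0.11 0 -0.06 -0.26 0;0.15 0 -0.06 -0.39 0;0.19 0 -0.06 -0.52 0;0.23 0 -0.06 -0.65 0;0.27 0 -0.06 -0.78 0'
python3 - <<'E'
from h import *
to(.581,.0485,.12,np.pi+.073)
E
```

```text
t: 35.8
tool_pos: [0.5535, -0.2576, 0.0749]
orientation: [3.141, 0.0, 1.543]
contact_force: [0.4, 0.7, -1.4]
width: 0.0291
t: 36.6
tool_pos: [0.5519, -0.2566, 0.1639]
orientation: [-3.137, -0.001, 1.543]
contact_force: [0.3, -0.6, 0.0]
width: 0.0582
t: 37.4
tool_pos: [0.5607, 0.0138, 0.2251]
orientation: [3.141, 0.0, 2.328]
contact_force: [1.2, -0.4, -0.4]
width: 0.0852
shift [0.0113 0.0385 0.1051] turn -0.887 n 6
```

```bash
python3 -m jog '0.011 0.038 0 -0.14 0;0.011 0.038 0 -0.28 0;0.011 0.038 0.03 -0.42 0;0.011 0.038 0.06 -0.56 0;0.011 0.038 0.09 -0.7 0;0.011 0.038 0.105 -0.84 0;0.011 0.038 0.115 -0.887 0;0.011 0.038 0.115 -0.887 0'
python3 -m jog '0 0 0.02 0 0;0 0 0.02 0 0;0 0 0.02 0 0;0 0 0.02 0 0;0 0 0.02 0 0;0 0 0.02 0 0;0 0 0.02 0 0;0 0 0.02 0 0'
python3 - <<'E'
from h import *
to(.5808,.0488,.06,np.pi+.073)
E
```

```text
t: 38.2
tool_pos: [0.5795, 0.046, 0.108]
orientation: [-3.141, -0.004, -3.074]
contact_force: [-0.0, 0.1, 0.3]
width: 0.0854
t: 39.0
tool_pos: [0.5812, 0.0464, 0.09]
orientation: [3.142, 0.0, -3.073]
contact_force: [-0.2, -0.1, -0.1]
width: 0.0852
shift [0.0003 0.0024 0.03  ] turn -0.005 n 1
```

```bash
python3 -m jog '0 0.0025 0.012 0 0;0 0.0025 0.022 0 0;0 0.0025 0.03 0 0;0 0.0025 0.03 0 0;0 0.0025 0.03 0 120;0 0.0025 0.03 0 150;0 0.0025 0.03 0 150;0 0.0025 0.03 0 150'
python3 -m jog '0 0 0 0 175;0 0 0 0 175;0 0 0 0 190;0 0 0 0 190;0 0 0 0 205;0 0 0 0 205;0 0 0 0 205;0 0 0 0 205'
python3 -m jog '0 0 -0.02 0 205;0 0 -0.05 0 205;0 0 -0.09 0 205;0 0 -0.14 0 205;0 0.04 -0.17 0 205;0 0.08 -0.2 0 205;0 0.12 -0.22 0 205;0 0.16 -0.22 0 205'
python3 -c "
from h import *
to(.62,.27,.28)"
```

```text
t: 39.8
tool_pos: [0.5814, 0.0486, 0.0602]
orientation: [-3.141, 0.001, -3.074]
contact_force: [-0.1, -0.6, -0.1]
width: 0.0354
t: 40.6
tool_pos: [0.5819, 0.0485, 0.0612]
orientation: [3.141, 0.001, -3.074]
contact_force: [-1.6, -0.4, 7.2]
width: 0.0205
t: 41.4
tool_pos: [0.5721, 0.2107, 0.2841]
orientation: [3.138, 0.007, -3.074]
contact_force: [-0.2, 0.2, -0.5]
width: 0.0202
shift [-0.0518  0.0559  0.0047] turn 0 n 2
```

```bash
python3 -m jog '-0.025 0.01 0 0 205;-0.05 0.021 0.004 0 205;-0.05 0.021 0.004 0 205;-0.05 0.021 0.004 0 205;-0.05 0.021 0.004 0 205;-0.05 0.021 0.004 0 205;-0.05 0.021 0.004 0 205;-0.05 0.021 0.004 0 205'
python3 - <<'E'
from h import *
import pickle
print(read_state()["tool_pos"])
c=grab_frame('wrist');pickle.dump(c,open("w3.pkl","wb"));b=(170,20,340,215)
frames(c,225,b);print();frames(pickle.load(open("w2.pkl","rb")),225,b)
to(.558,.2946,.11,np.pi+np.radians(-3.5))
E
```

```text
t: 42.2
tool_pos: [0.6183, 0.2325, 0.2762]
orientation: [3.141, 0.0, -3.074]
contact_force: [0.1, 0.6, -0.7]
width: 0.0202
[0.61833684 0.23253484 0.27619243]
px [308.8 123. ] xy [0.5586 0.2975] far [0.5785 0.2964] LxW [0.0141 0.0397] yaw -3.5
px [292.7 120.3] xy [0.5568 0.2767] far [0.5755 0.2754] LxW [0.013  0.0376] yaw -4.2
px [256.5  89.5] xy [0.5228 0.2286] far [0.5316 0.2292] LxW [0.0177 0.0184] yaw -86.1
px [286.5  59.8] xy [0.4862 0.2622] far [0.505  0.2614] LxW [0.0132 0.0377] yaw -2.6
px [303.5  56.8] xy [0.4813 0.2824] far [0.5038 0.2829] LxW [0.0167 0.0448] yaw 1.0

px [306.7 122.1] xy [0.5586 0.2977] far [0.5788 0.2965] LxW [0.0144 0.0404] yaw -3.5
px [288.1 117.4] xy [0.5545 0.2733] far [0.5727 0.2654] LxW [0.015  0.0396] yaw -23.7
px [222.4 115.4] xy [0.5579 0.1902] far [0.5766 0.1973] LxW [0.0086 0.04  ] yaw 21.0
px [233.6 112.7] xy [0.5536 0.2042] far [0.571 0.211] LxW [0.0132 0.0372] yaw 21.6
px [254.5  88.5] xy [0.5225 0.2284] far [0.5314 0.229 ] LxW [0.0178 0.0185] yaw -86.0
px [284.7  59.1] xy [0.4859 0.2626] far [0.5045 0.2627] LxW [0.0122 0.0371] yaw 0.0
px [301.5  56. ] xy [0.4809 0.2826] far [0.5035 0.285 ] LxW [0.0156 0.0456] yaw 6.3
shift [0.0561 0.0658 0.1661] turn 0.129 n 4
```

```bash
python3 - <<'E'
from h import *
import pickle
c=pickle.load(open("top.pkl","rb"));print(onz(c,176/1.5,272/1.5,.17),onz(c,200/1.5,290/1.5,0.02))
E
python3 -m jog '0.03 0.033 0.02 0.07 205;0.056 0.066 0.05 0.129 205;0.056 0.066 0.09 0.129 205;0.056 0.066 0.13 0.129 205;0.056 0.066 0.155 0.129 205;0.056 0.066 0.166 0.129 205;0.056 0.066 0.166 0.129 205;0.056 0.066 0.166 0.129 205'
python3 -c "
from h import *
to(.558,.2946,.0605,np.pi+np.radians(-3.5))"
```

```text
[0.62064812 0.42971452 0.17      ] [0.61250321 0.41874159 0.02      ]
t: 43.05
tool_pos: [0.5595, 0.2953, 0.1113]
orientation: [3.14, 0.002, 3.081]
contact_force: [0.6, -0.3, 0.5]
width: 0.0201
shift [ 0.0015 -0.0008  0.0508] turn -0.0 n 2
```

```bash
python3 -m jog '0.001 -0.001 0 0 205;0.001 -0.001 0.01 0 205;0.001 -0.001 0.02 0 205;0.001 -0.001 0.025 0 205;0.001 -0.001 0.025 0 205;0.001 -0.001 0.025 0 205;0.001 -0.001 0.025 0 205;0.001 -0.001 0.025 0 205'
python3 -c "
from h import *
to(.558,.2946,.0605,np.pi+np.radians(-3.5))"
```

```text
t: 43.85
tool_pos: [0.5575, 0.2941, 0.0851]
orientation: [3.141, 0.001, 3.081]
contact_force: [-1.0, 0.2, -0.1]
width: 0.0204
shift [-0.0005  0.0005  0.0246] turn 0.0 n 1
```

```bash
python3 -m jog '0 0 0.01 0 205;0 0 0.018 0 205;0 0 0.0245 0 205;0 0 0.0245 0 205;0 0 0.0245 0 205;0 0 0.0245 0 205;0 0 0.0245 0 190;0 0 0.0245 0 175'
python3 -m jog '0 0 0 0 160;0 0 0 0 145;0 0 0 0 130;0 0 0 0 100;0 0 0 0 80;0 0 0 0 80;0 0 -0.01 0 80;0 0 -0.03 0 80'
python3 -m jog '0 0 -0.04 0 80;0 0 -0.06 0.15 80;0 0 -0.06 0.3 80;0 0 -0.06 0.45 80;0 0 -0.06 0.6 80;0 0 -0.06 0.75 80;0 0 -0.06 0.9 80;0 0 -0.06 1.05 80'
python3 -m jog '0 0 0 0.14 80;0 0 0 0.28 80;0 0 0 0.42 80;0 0 0 0.52 80;0 0 0.01 0.52 80;0 0 0.03 0.52 80;0 0 0.04 0.52 80;0 0 0.04 0.52 80'
python3 -c "
from h import *
to(.558,.2945,.0605,np.radians(86.5))"
```

```text
t: 44.65
tool_pos: [0.5572, 0.2939, 0.0601]
orientation: [3.142, 0.0, 3.081]
contact_force: [-0.9, -0.1, -0.9]
width: 0.0267
t: 45.45
tool_pos: [0.5556, 0.2932, 0.0893]
orientation: [-3.139, -0.003, 3.081]
contact_force: [0.5, 0.7, 0.2]
width: 0.0587
t: 46.25
tool_pos: [0.5573, 0.2942, 0.1512]
orientation: [3.141, -0.001, 2.025]
contact_force: [-0.2, 0.5, -0.8]
width: 0.0587
t: 47.05
tool_pos: [0.5553, 0.2933, 0.1081]
orientation: [-3.138, 0.002, 1.512]
contact_force: [0.1, -0.3, -0.1]
width: 0.0585
shift [0.0014 0.0028 0.0476] turn 0.003 n 1
```

```bash
python3 -m jog '0.001 0.001 0.015 0.003 80;0.001 0.001 0.03 0.003 80;0.001 0.001 0.045 0.003 80;0.001 0.001 0.05 0.003 80;0.001 0.001 0.05 0.003 80;0.001 0.001 0.05 0.003 130;0.001 0.001 0.05 0.003 150;0.001 0.001 0.05 0.003 160'
python3 -m jog '0 0 0 0 170;0 0 0 0 190;0 0 0 0 190;0 0 0 0 190;0 0 -0.01 0 190;0 0 -0.03 0 190;0 0 -0.06 0 190;0 0 -0.1 0 190'
python3 - <<'E'
from h import *
to(.553,-.194,.22,1.543)
E
```

```text
t: 47.85
tool_pos: [0.5584, 0.2951, 0.061]
orientation: [3.141, -0.001, 1.508]
contact_force: [-0.1, 0.9, -0.5]
width: 0.0321
t: 48.65
tool_pos: [0.5564, 0.2938, 0.1591]
orientation: [-3.138, 0.004, 1.508]
contact_force: [-0.8, -0.1, -1.4]
width: 0.0294
shift [-0.4873  0.0272 -0.0593] turn -0.035 n 10
```

```bash
python3 -m jog '0 0 -0.03 0 190;0 0 -0.06 0 190;-0.03 0.002 -0.06 0 190;-0.07 0.004 -0.06 -0.01 190;-0.11 0.006 -0.06 -0.02 190;-0.155 0.009 -0.06 -0.035 190;-0.2 0.012 -0.06 -0.035 190;-0.245 0.014 -0.06 -0.035 190'
python3 -m jog '-0.045 0 0 0 190;-0.09 0 0 0 190;-0.135 0 0 0 190;-0.175 0 0 0 190;-0.205 0 0 0 190;-0.22 0 0 0 190;-0.22 0 0 0 190;-0.22 0 0 0 190'
python3 - <<'E'
from h import *
to(.553,-.194,.11,1.543)
E
```

```text
t: 49.45
tool_pos: [0.5563, 0.0473, 0.2203]
orientation: [3.141, 0.0, 1.542]
contact_force: [1.0, -1.4, -2.0]
width: 0.029
t: 50.25
tool_pos: [0.5503, -0.17, 0.22]
orientation: [-3.141, -0.001, 1.542]
contact_force: [0.5, 0.4, -2.1]
width: 0.0288
shift [-0.024   0.0034  0.11  ] turn -0.001 n 3
```

```bash
python3 -m jog '-0.024 0.003 0 0 190;-0.024 0.003 0.02 0 190;-0.024 0.003 0.05 0 190;-0.024 0.003 0.08 0 190;-0.024 0.003 0.1 0 190;-0.024 0.003 0.115 0 190;-0.024 0.003 0.12 0 190;-0.024 0.003 0.12 0 190'
python3 - <<'E'
from h import *
to(.553,-.194,.073,1.543)
E
```

```text
t: 51.05
tool_pos: [0.5531, -0.1934, 0.0999]
orientation: [-3.141, -0.0, 1.544]
contact_force: [0.5, -0.2, -2.2]
width: 0.0288
shift [-0.0006 -0.      0.0269] turn 0.001 n 1
```

```bash
python3 -m jog '0 0 0.008 0 190;0 0 0.016 0 190;0 0 0.022 0 190;0 0 0.0255 0 190;0 0 0.0265 0 190;0 0 0.0265 0 190;0 0 0.0275 0 190;0 0 0.0275 0 190'
python3 -m jog '0 0 0 0 170;0 0 0 0 150;0 0 0 0 110;0 0 0 0 80;0 0 0 0 80;0 0 -0.02 0 80;0 0 -0.05 0 80;0 0 -0.09 0 80'
python3 -m jog '0 0 -0.04 0 80;0.03 0 -0.06 0 80;0.065 0.02 -0.06 -0.13 0;0.1 0.035 -0.06 -0.26 0;0.135 0.05 -0.06 -0.39 0;0.17 0.065 -0.06 -0.52 0;0.21 0.08 -0.06 -0.65 0;0.245 0.085 -0.06 -0.78 0'
python3 - <<'E'
from h import *
to(.6393,.0538,.12,np.pi+.073)
E
```

```text
t: 51.85
tool_pos: [0.5531, -0.1946, 0.0729]
orientation: [3.141, 0.0, 1.543]
contact_force: [0.2, 0.7, -2.2]
width: 0.029
t: 52.65
tool_pos: [0.5513, -0.1938, 0.1621]
orientation: [-3.137, -0.0, 1.543]
contact_force: [1.3, 1.1, 0.0]
width: 0.0586
t: 53.45
tool_pos: [0.6459, 0.0505, 0.2228]
orientation: [3.141, 0.001, 2.329]
contact_force: [0.1, 0.8, -0.6]
width: 0.0855
shift [ 0.007  -0.0027  0.1028] turn -0.885 n 6
```

```bash
python3 -m jog '0.007 -0.003 0 -0.14 0;0.007 -0.003 0 -0.28 0;0.007 -0.003 0.03 -0.42 0;0.007 -0.003 0.06 -0.56 0;0.007 -0.003 0.09 -0.7 0;0.007 -0.003 0.105 -0.84 0;0.007 -0.003 0.115 -0.885 0;0.007 -0.003 0.115 -0.885 0'
python3 -m jog '0 0 0.02 0 0;0 0 0.02 0 0;0 0 0.02 0 0;0 0 0.02 0 0;0 0 0.02 0 0;0 0 0.02 0 0;0 0 0.02 0 0;0 0 0.02 0 0'
python3 - <<'E'
from h import *
to(.6393,.0538,.06,np.pi+.073)
E
```

```text
t: 54.25
tool_pos: [0.636, 0.0507, 0.1057]
orientation: [-3.141, -0.004, -3.076]
contact_force: [-0.1, 0.7, -0.5]
width: 0.0855
t: 55.05
tool_pos: [0.6378, 0.0511, 0.088]
orientation: [3.142, 0.0, -3.075]
contact_force: [-0.3, -0.7, 1.2]
width: 0.0855
shift [-0.0016  0.0026  0.028 ] turn -0.007 n 1
```

```bash
python3 -m jog '-0.0015 0.0025 0.01 -0.007 0;-0.0015 0.0025 0.02 -0.007 0;-0.0015 0.0025 0.028 -0.007 0;-0.0015 0.0025 0.028 -0.007 0;-0.0015 0.0025 0.028 -0.007 120;-0.0015 0.0025 0.028 -0.007 150;-0.0015 0.0025 0.028 -0.007 150;-0.0015 0.0025 0.028 -0.007 150'
python3 -m jog '0 0 0 0 175;0 0 0 0 175;0 0 0 0 190;0 0 0 0 190;0 0 0 0 205;0 0 0 0 205;0 0 0 0 205;0 0 0 0 205'
python3 -m jog '0 0 -0.02 0 205;0 0 -0.05 0 205;0 0 -0.09 0 205;0 0 -0.14 0 205;0.03 0.04 -0.16 0 205;0.05 0.08 -0.16 0 205;0.07 0.12 -0.16 0 205;0.09 0.16 -0.16 0 205'
python3 -c "
from h import *
to(.53,.25,.25)"
```

```text
t: 55.85
tool_pos: [0.6395, 0.0533, 0.0603]
orientation: [-3.141, 0.001, -3.069]
contact_force: [0.2, -0.1, -0.4]
width: 0.035
t: 56.65
tool_pos: [0.6401, 0.0532, 0.0613]
orientation: [-3.142, 0.002, -3.069]
contact_force: [-1.9, -1.6, 6.2]
width: 0.02
t: 57.45
tool_pos: [0.5362, 0.2082, 0.2198]
orientation: [3.141, 0.0, -3.068]
contact_force: [0.3, 0.9, -0.6]
width: 0.0197
shift [ 0.0031  0.0421 -0.0302] turn 0 n 2
```

```bash
python3 -m jog '0 0.02 -0.02 0 205;0 0.042 -0.04 0 205;0 0.042 -0.04 0 205;0 0.042 -0.04 0 205;0 0.042 -0.04 0 205;0 0.042 -0.04 0 205;0 0.042 -0.04 0 205;0 0.042 -0.04 0 205'
python3 - <<'E'
from h import *
import pickle
print(read_state()["tool_pos"])
c=grab_frame('wrist');pickle.dump(c,open("w4.pkl","wb"));b=(170,20,400,215)
frames(c,225,b);u=proj(c,(.4775,.2784,.05));print(u)
x,y=map(int,u);save(c,"w4.png",5,(x-50,y-40,x+50,y+40))
E
```

```text
t: 58.25
tool_pos: [0.5345, 0.2475, 0.2592]
orientation: [-3.141, -0.001, -3.07]
contact_force: [0.6, 0.3, -1.0]
width: 0.0204
[0.53454507 0.24750263 0.2591941 ]
px [240.5 156.5] xy [0.5205 0.2288] far [0.5299 0.2294] LxW [0.0185 0.0187] yaw 3.8
px [280.5 124. ] xy [0.4778 0.2747] far [0.4978 0.2766] LxW [0.0346 0.0403] yaw 6.1
px [379.5  97. ] xy [0.4401 0.3911] far [0.5156 0.4044] LxW [0.0454 0.154 ] yaw 10.8
[283.55599985 124.19768281]
```

View pics/w4.png

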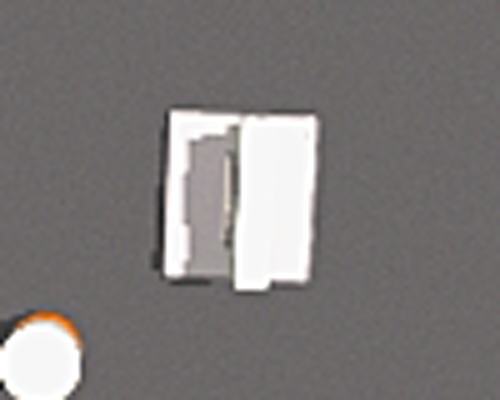

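Frame C hasn't moved, at about (0.478, 0.279) with yaw about 1.2°. Placing the last clip.

```bash
python3 -c "
from h import *
to(.478,.2787,.11,np.pi+np.radians(1.2))"
```

```text
shift [0.0541 0.035  0.1494] turn 0.051 n 4
```

```bash
python3 -m jog '0.027 0.018 0.02 0.051 205;0.054 0.035 0.05 0.051 205;0.054 0.035 0.09 0.051 205;0.054 0.035 0.12 0.051 205;0.054 0.035 0.14 0.051 205;0.054 0.035 0.149 0.051 205;0.054 0.035 0.149 0.051 205;0.054 0.035 0.149 0.051 205'
python3 -m jog '0 0 0.015 0 205;0 0 0.025 0 205;0 0 0.025 0 205;0 0 0.025 0 205;0 0 0.025 0 205;0 0 0.025 0 205;0 0 0.025 0 205;0 0 0.025 0 205'
python3 -c "
from h import *
to(.478,.2787,.0605,np.pi+np.radians(1.2))"
```

```text
t: 59.1
tool_pos: [0.4791, 0.2799, 0.1118]
orientation: [3.141, 0.002, -3.12]
contact_force: [0.3, 0.0, -0.7]
width: 0.0201
t: 59.9
tool_pos: [0.4783, 0.2796, 0.086]
orientation: [3.141, 0.0, -3.119]
contact_force: [-1.0, 0.6, 0.2]
width: 0.0201
shift [ 0.0003 -0.0009  0.0255] turn 0.001 n 1
```

```bash
python3 -m jog '0 -0.001 0.01 0 205;0 -0.001 0.018 0 205;0 -0.001 0.0255 0 205;0 -0.001 0.0255 0 205;0 -0.001 0.0255 0 205;0 -0.001 0.0255 0 205;0 -0.001 0.0255 0 190;0 -0.001 0.0255 0 175'
python3 -m jog '0 0 0 0 160;0 0 0 0 145;0 0 0 0 130;0 0 0 0 100;0 0 0 0 80;0 0 0 0 80;0 0 -0.01 0 80;0 0 -0.03 0 80'
python3 -m jog '0 0 -0.04 0 80;0 0 -0.06 0.15 80;0 0 -0.06 0.3 80;0 0 -0.06 0.45 80;0 0 -0.06 0.6 80;0 0 -0.06 0.75 80;0 0 -0.06 0.9 80;0 0 -0.06 1.05 80'
python3 -m jog '0 0 0 0.14 80;0 0 0 0.28 80;0 0 0 0.42 80;0 0 0 0.52 80;0 0 0.01 0.52 80;0 0 0.03 0.52 80;0 0 0.04 0.52 80;0 0 0.04 0.52 80'
python3 -c "
from h import *
to(.478,.2788,.0605,np.radians(91.2))"
```

```text
t: 60.7
tool_pos: [0.4782, 0.2785, 0.0601]
orientation: [3.142, -0.0, -3.12]
contact_force: [-0.2, 0.2, 0.3]
width: 0.0266
t: 61.5
tool_pos: [0.4768, 0.2777, 0.0896]
orientation: [-3.139, -0.003, -3.119]
contact_force: [0.5, 0.2, 0.2]
width: 0.0584
t: 62.3
tool_pos: [0.4783, 0.2787, 0.1511]
orientation: [3.141, -0.001, 2.108]
contact_force: [0.8, -0.0, 0.1]
width: 0.0591
t: 63.1
tool_pos: [0.4765, 0.2776, 0.1084]
orientation: [-3.138, 0.003, 1.595]
contact_force: [0.0, -0.5, 0.3]
width: 0.0583
shift [0.0013 0.0017 0.0479] turn 0.003 n 1
```

```bash
python3 -m jog '0 0 0.015 0.003 80;0 0 0.03 0.003 80;0 0 0.045 0.003 80;0 0 0.05 0.003 80;0 0 0.05 0.003 80;0 0 0.05 0.003 130;0 0 0.05 0.003 150;0 0 0.05 0.003 160'
python3 -m jog '0 0 0 0 170;0 0 0 0 190;0 0 0 0 190;0 0 0 0 190;0 0 -0.01 0 190;0 0 -0.03 0 190;0 0 -0.06 0 190;0 0 -0.1 0 190'
python3 - <<'E'
from h import *
to(.553,-.132,.22,1.543)
E
```

```text
t: 63.9
tool_pos: [0.4787, 0.2789, 0.061]
orientation: [3.14, -0.001, 1.591]
contact_force: [-0.1, 0.7, 0.6]
width: 0.0319
t: 64.7
tool_pos: [0.4756, 0.2772, 0.1591]
orientation: [-3.137, 0.004, 1.591]
contact_force: [0.2, 0.2, -2.2]
width: 0.0292
shift [-0.4109  0.0689 -0.0595] turn 0.048 n 9
```

```bash
python3 -m jog '0 0 -0.03 0 190;0 0 -0.06 0 190;-0.03 0.005 -0.06 0 190;-0.07 0.012 -0.06 0.01 190;-0.11 0.019 -0.06 0.02 190;-0.155 0.026 -0.06 0.035 190;-0.2 0.034 -0.06 0.048 190;-0.245 0.042 -0.06 0.048 190'
python3 -m jog '-0.045 0.008 0 0 190;-0.09 0.016 0 0 190;-0.13 0.022 0 0 190;-0.15 0.025 0 0 190;-0.15 0.025 0 0 190;-0.15 0.025 0 0 190;-0.15 0.025 0 0 190;-0.15 0.025 0 0 190'
python3 - <<'E'
from h import *
to(.553,-.132,.11,1.543)
E
```

```text
t: 65.5
tool_pos: [0.524, 0.0327, 0.2199]
orientation: [-3.14, -0.001, 1.543]
contact_force: [0.8, 0.6, -1.4]
width: 0.0292
t: 66.3
tool_pos: [0.5458, -0.1139, 0.2199]
orientation: [-3.141, -0.001, 1.546]
contact_force: [-1.0, 0.1, -1.5]
width: 0.029
shift [-0.018   0.0078  0.1098] turn 0.003 n 3
```

```bash
python3 -m jog '-0.018 0.008 0 0 190;-0.018 0.008 0.02 0 190;-0.018 0.008 0.05 0 190;-0.018 0.008 0.08 0 190;-0.018 0.008 0.1 0 190;-0.018 0.008 0.115 0 190;-0.018 0.008 0.12 0 190;-0.018 0.008 0.12 0 190'
python3 - <<'E'
from h import *
to(.553,-.132,.073,1.543)
E
```

```text
t: 67.1
tool_pos: [0.5533, -0.1338, 0.0999]
orientation: [-3.141, -0.0, 1.544]
contact_force: [-0.5, -0.5, -1.9]
width: 0.0288
shift [ 0.0018 -0.0003  0.0269] turn 0.001 n 1
```

```bash
python3 -m jog '0.0015 0 0.008 0 190;0.0015 0 0.016 0 190;0.0015 0 0.022 0 190;0.0015 0 0.0255 0 190;0.0015 0 0.0265 0 190;0.0015 0 0.0265 0 190;0.0015 0 0.0275 0 190;0.0015 0 0.0275 0 190'
python3 -m jog '0 0 0 0 170;0 0 0 0 150;0 0 0 0 110;0 0 0 0 80;0 0 0 0 80;0 0 -0.02 0 80;0 0 -0.05 0 80;0 0 -0.09 0 80'
python3 -m jog '0 0 -0.05 0 80;0 0 -0.1 0 80;0.02 -0.02 -0.14 0 80;0.04 -0.05 -0.14 0 80;0.04 -0.09 -0.14 -0.1 80;0.04 -0.12 -0.14 -0.2 80;0.04 -0.12 -0.14 -0.2 80;0.04 -0.12 -0.14 -0.2 80'
python3 - <<'E'
from h import *
import pickle
c=grab_frame('scene');pickle.dump(c,open("s2.pkl","wb"));save(c,"s2.png",4,(180,130,300,220))
to(.40,-.222,.25,np.pi-.028)
E
```

```text
t: 67.9
tool_pos: [0.5537, -0.1332, 0.0731]
orientation: [3.141, 0.0, 1.543]
contact_force: [-0.3, -0.2, -1.6]
width: 0.0294
t: 68.7
tool_pos: [0.5517, -0.1324, 0.1621]
orientation: [-3.137, 0.0, 1.543]
contact_force: [0.4, 0.7, 0.8]
width: 0.0582
t: 69.5
tool_pos: [0.4344, -0.0895, 0.303]
orientation: [3.139, -0.003, 1.742]
contact_force: [1.0, -0.2, 0.8]
width: 0.0587
shift [-0.1246 -0.0572  0.0529] turn -1.372 n 10
```

View pics/s2.png

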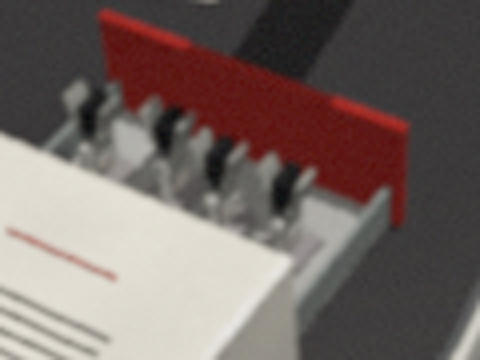

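All four clipped frames stand upright in a row in the drawer. Now to shut it.

```bash
python3 -m jog '-0.015 -0.007 0 -0.14 200;-0.03 -0.014 0 -0.28 255;-0.05 -0.021 0 -0.42 255;-0.07 -0.03 0 -0.56 255;-0.09 -0.04 0 -0.7 255;-0.11 -0.05 0.02 -0.84 255;-0.124 -0.057 0.04 -0.98 255;-0.124 -0.057 0.053 -1.12 255'
python3 -m jog '0 0 0 -0.13 255;0 0 0 -0.252 255;0 0 0 -0.252 255;0 0 0 -0.252 255;0 0 0 -0.252 255;0 0 0 -0.252 255;0 0 0 -0.252 255;0 0 0 -0.252 255'
python3 - <<'E'
from h import *
to(.405,-.222,.087,np.pi-.028)
print(read_state()["joints"])
E
```

```text
t: 70.35
tool_pos: [0.399, -0.2253, 0.2494]
orientation: [-3.138, -0.0, 2.861]
contact_force: [-0.0, 0.7, -0.2]
width: -0.0
t: 71.15
tool_pos: [0.3996, -0.2216, 0.2498]
orientation: [-3.142, 0.0, 3.114]
contact_force: [0.0, -0.4, -0.9]
width: -0.0002
shift [-0.0054 -0.0003  0.1628] turn 0.001 n 4
[-1.0658832  -0.38536379  1.29603234  2.06074654  0.3959011   1.21738208
  1.60956465]
```

```bash
python3 -m jog '-0.005 0 0.03 0 255;-0.005 0 0.06 0 255;-0.005 0 0.09 0 255;-0.005 0 0.12 0 255;-0.005 0 0.145 0 255;-0.005 0 0.16 0 255;-0.005 0 0.163 0 255;-0.005 0 0.163 0 255'
python3 -m jog '-0.01 0 0 0 255;-0.02 0 0 0 255;-0.028 0 0 0 255;-0.034 0 0 0 255;-0.04 0 0 0 255;-0.044 0 0 0 255;-0.048 0 0 0 255;-0.052 0 0 0 255'
python3 - <<'E'
from h import *
to(.62,-.222,.087,np.pi-.028)
print(read_state()["joints"])
E
```

```text
t: 71.95
tool_pos: [0.3749, -0.2055, 0.1214]
orientation: [-3.128, 0.026, 3.114]
contact_force: [0.4, -0.6, -1.2]
width: -0.0001
t: 72.75
tool_pos: [0.4069, -0.197, 0.142]
orientation: [-3.121, 0.042, 3.115]
contact_force: [-0.0, 0.1, 0.5]
width: 0.0
shift [-0.2112 -0.018   0.0642] turn 0.002 n 5
[-1.33560972 -0.41043865  1.56991086  2.21263798  0.52669095  0.95052985
  1.47218261]
```

Joints 2 and 3 hit their limits in this posture because of redundancy drift. The fingers haven't touched the drawer. I'll back out and use another tool yaw for the push.

```bash
python3 -m jog '0 0 -0.04 0 255;0 0 -0.08 0 255;0 0 -0.12 0 255;0 0 -0.15 0.14 255;0 0 -0.15 0.28 255;0 0 -0.15 0.42 255;0 0 -0.15 0.56 255;0 0 -0.15 0.7 255'
python3 -m jog '0 0 0 0.14 255;0 0 0 0.28 255;0 0 0 0.42 255;0 0 0 0.56 255;0 0 0 0.7 255;0 0 0 0.84 255;0 0 0 0.87 255;0 0 0 0.87 255'
python3 - <<'E'
from h import *
to(.41,-.222,.25,1.543)
print(read_state()["joints"])
E
```

```text
t: 73.55
tool_pos: [0.4005, -0.1938, 0.2916]
orientation: [3.131, 0.045, 2.409]
contact_force: [0.1, -0.2, 0.4]
width: -0.0001
t: 74.35
tool_pos: [0.4005, -0.1939, 0.2916]
orientation: [3.101, 0.021, 1.546]
contact_force: [-0.2, 0.8, -0.1]
width: -0.0002
shift [-0.027   0.0084  0.0426] turn 0.003 n 2
[-0.56629827 -0.21885512  0.82711271  2.05043731  0.18405159  1.20111504
  0.16482958]
```

```bash
python3 -m jog '-0.01 0 0.02 0.05 255;-0.02 -0.005 0.06 0.1 255;-0.027 -0.008 0.1 0.15 255;-0.027 -0.01 0.1 0.2 255;-0.027 -0.01 0.1 0.2 255;-0.027 -0.01 0.1 0.2 255;-0.027 -0.01 0.1 0.2 255;-0.027 -0.01 0.1 0.2 255'
python3 - <<'E'
from h import *
to(.40,-.222,.087)
s=read_state();print(s["joints"],s["orientation"])
E
```

```text
t: 75.15
tool_pos: [0.3952, -0.2227, 0.1931]
orientation: [3.094, 0.011, 1.346]
contact_force: [0.4, -0.7, 0.5]
width: -0.0001
shift [ 0.0029 -0.0006  0.1062] turn 0 n 3
[-0.55353049 -0.02469859  0.98646596  2.15831372  0.02624538  0.94823419
  0.19414522] [3.09397819 0.01082785 1.34617138]
```

```bash
python3 -m jog '0.003 0 0.03 -0.05 255;0.003 0 0.06 -0.1 255;0.003 0 0.09 -0.15 255;0.003 0 0.106 -0.2 255;0.003 0 0.106 -0.2 255;0.003 0 0.106 -0.2 255;0.003 0 0.106 -0.2 255;0.003 0 0.106 -0.2 255'
python3 - <<'E'
from h import *
to(.62,-.222,.087)
s=read_state();print(s["joints"],s["orientation"])
E
```

```text
t: 75.95
tool_pos: [0.4005, -0.2224, 0.0875]
orientation: [3.097, 0.02, 1.544]
contact_force: [-0.2, 0.6, -0.7]
width: -0.0001
shift [0.0062 0.2192 0.0103] turn 0 n 5
[-0.39817395  0.27859006  0.90468671  2.2303465  -0.33867725  0.71452818
  0.71036599] [3.09657049 0.0203614  1.54429252]
```

```bash
python3 -m jog '0 0.01 0 0 255;0.001 0.02 0.001 0 255;0.001 0.027 0.001 0 255;0.001 0.032 0.0015 0 255;0.001 0.037 0.002 0 255;0.001 0.042 0.002 0 255;0.001 0.047 0.002 0 255;0.0015 0.052 0.002 0 255'
python3 -m jog '0 0.006 0 0 255;0 0.012 0.0005 0 255;0.0005 0.018 0.001 0 255;0.0005 0.025 0.001 0 255;0.001 0.033 0.0015 0 255;0.001 0.041 0.002 0 255;0.001 0.049 0.002 0 255;0.0015 0.057 0.003 0 255'
python3 -m jog '0 0.008 0 0 255;0 0.016 0.001 0 255;0.0005 0.024 0.001 0 255;0.001 0.032 0.0015 0 255;0.001 0.039 0.002 0 255;0.001 0.045 0.002 0 255;0.001 0.05 0.002 0 255;0.0015 0.054 0.0025 0 255'
python3 - <<'E'
from h import *
import pickle
s=read_state();print(s["tool_pos"],s["orientation"],s["joints"])
c=grab_frame("top");pickle.dump(c,open("t3.pkl","wb"))
h=cv2.cvtColor(c["frame"],cv2.COLOR_RGB2HSV);m=((h[...,1]>150)&(h[...,2]>110)&((h[...,0]<8)|(h[...,0]>172))).astype(np.uint8);m[:210]=0;m[:,:255]=0
ys,xs=np.where(m);print(len(xs))
for u in(275,290,330,345):
    r=ys[xs==u]
    if len(r):print(u,r.min(),r.max(),onz(c,u,r.max(),.114)[:2],onz(c,u,r.min(),.114)[:2])
E
```

```text
t: 76.75
tool_pos: [0.4509, -0.2222, 0.0862]
orientation: [3.101, 0.02, 1.544]
contact_force: [-2.0, 0.2, -0.7]
width: 0.0
t: 77.55
tool_pos: [0.5092, -0.222, 0.0858]
orientation: [3.1, 0.02, 1.545]
contact_force: [-1.2, -0.5, 1.0]
width: 0.0002
t: 78.35
tool_pos: [0.5629, -0.222, 0.0855]
orientation: [3.1, 0.021, 1.544]
contact_force: [-1.1, -0.2, 0.7]
width: 0.0001
[ 0.56285576 -0.22204351  0.08545707] [3.09966208 0.02054691 1.54430837] [-0.30452691  0.55693486  0.76685706  1.88457876 -0.50211948  0.85133945
  0.68401772]
30
```

```bash
python3 -m jog '0 0.005 0 0 255;0 0.01 0.0005 0 255;0.0005 0.015 0.001 0 255;0.0005 0.02 0.001 0 255;0.001 0.025 0.0015 0 255;0.001 0.03 0.0015 0 255;0.001 0.034 0.002 0 255;0.001 0.038 0.002 0 255'
python3 -m jog '0 0.002 0 0 255;0 0.004 0 0 255;0 0.006 0 0 255;0 0.008 0 0 255;0 0.009 0 0 255;0 0.01 0 0 255;0 0.01 0 0 255;0 0.01 0 0 255'
```

```text
t: 79.2
tool_pos: [0.6007, -0.2221, 0.0848]
orientation: [3.1, 0.021, 1.544]
contact_force: [-1.8, -0.6, -0.5]
width: -0.0003
t: 80.0
tool_pos: [0.6107, -0.2219, 0.0854]
orientation: [3.1, 0.02, 1.545]
contact_force: [-1.9, 0.3, -0.4]
width: 0.0001
```

```bash
python3 -m jog '0 0.002 0 0 255;0 0.004 0 0 255;0 0.006 0 0 255;0 0.008 0 0 255;0 0.008 0 0 255;0 0.008 0 0 255;0 0.008 0 0 255;0 0.008 0 0 255'
```

```text
t: 80.8
tool_pos: [0.6171, -0.2221, 0.0855]
orientation: [3.103, 0.019, 1.544]
contact_force: [-5.0, 1.2, 1.0]
width: 0.0004
```

```bash
python3 -m jog '0 0.001 0 0 255;0 0.002 0 0 255;0 0.003 0 0 255;0 0.003 0 0 255;0 0.003 0 0 255;0 0.003 0 0 255;0 0.003 0 0 255;0 0.003 0 0 255'
```

```text
t: 81.6
tool_pos: [0.6171, -0.2222, 0.0853]
orientation: [3.109, 0.017, 1.544]
contact_force: [-9.8, 2.0, 5.6]
width: 0.0001
```

The motion has stopped hard and the force is rising to 10 N with no further travel, so the drawer is shut. I'll back off gently and check.

```bash
python3 -m jog '0 -0.003 0 0 255;0 -0.008 0 0 255;0 -0.02 0 0 255;0 -0.04 0 0 255;0 -0.06 0 0 255;0 -0.07 -0.03 0 255;0 -0.07 -0.07 0 255;0 -0.07 -0.12 0 255'
python3 -m jog '0.04 -0.02 0 0 255;0.08 -0.04 0 0 255;0.12 -0.04 0 0 255;0.16 -0.04 0 0 255;0.2 -0.04 0 0 255;0.24 -0.04 0 0 255;0.24 -0.04 0 0 255;0.24 -0.04 0 0 255'
python3 - <<'E'
from h import *
a=grab_frame("scene");b=grab_frame("top")
i=np.hstack([cv2.resize(a["frame"],(400,300)),cv2.resize(b["frame"][90:310,90:440],(400,300))])[...,::-1]
cv2.imwrite("pics/final.png",i);print(read_state()["t"])
E
```

```text
t: 82.4
tool_pos: [0.5448, -0.2177, 0.2026]
orientation: [3.102, 0.02, 1.544]
contact_force: [1.0, 1.5, 0.3]
width: 0.0
t: 83.2
tool_pos: [0.5132, 0.0239, 0.1965]
orientation: [3.098, 0.02, 1.547]
contact_force: [0.6, -0.6, 0.4]
width: -0.0001
83.3
```

View pics/final.png

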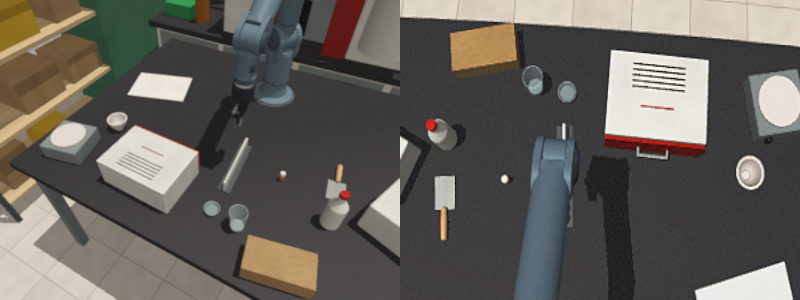

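The drawer is fully shut, the bar is empty because all four clips were needed, and the bystanders haven't moved. Handing in.

```bash
python3 -c "
from h import *
print(close_job())"
```

```text
the job is handed in; nothing more can be done
None
```

All four frames were present. I put a clip from the bar over the top edge of each one, stood them in a row in the open drawer, and slid the drawer shut. The job was handed in at about 83 s of the 210 s allowed.

**Last checks:**
- **Frames and clips:** a picture just before closing showed all four clipped frames upright in the drawer. I did not look inside after shutting it. I confirmed that the first clip was biting and centred in a picture. For the other three I relied on the measured positions, the gripper width and each frame lifting with its clip.
- **Drawer:** it stopped hard, with force rising to about 10 N and no further travel. The final pictures show the front panel against the cabinet.
- **Bench:** the bar is empty because every clip was needed. The bystander objects look unmoved in the final pictures. I saw no frame knocked aside.

**What went wrong:** on my first approach to the drawer front, joints 2 and 3 reached the edge of their ranges and the arm stopped short of the commanded pose. The readings were -0.4104 (limit -0.41) and 1.5699 (limit 1.57), so joint 2 reads 0.0004 rad past its limit. Nothing was touched. I backed out and pushed with the tool turned 90°. The tool then stayed tilted by about 2–3° during the push, with no visible effect.

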